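# Lock the mixer's hold-down collar with a hairpin clip

## Robot

A 6-joint arm with a two-finger parallel gripper is mounted at the origin on a cart in front of the work surface, level with it; the furniture and walls round the work are solid. World frame = base frame: x ahead of the robot, y to its left, z up, the work surface at z = 0. Lengths are in m, angles in rad, forces in N, time in s.
With the tool pointing down it reaches from about 0.325 to 1 m from the base axis. Payload 5.1 kg.
Tool frame: the origin (TCP) lies midway between the tips of the shut fingers; the grasp point (between the pads) lies 19 mm behind it; z points along the fingers, y is the line along which they close (so a half turn about z gives the same grasp; the last joint's range is limited). The gripper opens to 85 mm and grips with 20 to 120 N. Pads are 22 mm wide; open, the fingers measure 114 mm over their backs; the gripper's body (76 mm by 85 mm) begins 54 mm behind the grasp point. The pads swing forward as they close: fully open they stand 13 mm farther back than shut.
Start: joints at [1.133, 0.124, 1.65, -0, 1.367, -0.083], TCP at [0.226, 0.609, 0.231] pointing down, gripper open.
Joint ranges: [-2.61, 2.61], [-1.02, 2.33], [0.03, 2.71], [-1.35, 4.49], [0.32, 2.68], [-2.91, 2.91]. Speed limits (rad/s): [2.57, 2.57, 3.14, 3.14, 3.14, 3.14].

## Interface

Orientations are given as a 3x3 rotation matrix whose columns are the frame's x, y, z axes.
In Python, from station import get_obs, eyes, ticket gives the robot as it stands.
- The arm moves only by the tool send_rows, never from a script. Its argument "motion" is a list of rows, each an object with "travel": the shift along the tool's x, y, z as a fraction of full scale, a list of three; "angular": the turn, a rotation vector about the tool's x, y, z as a fraction of full scale, a list of three; "hand": the opening, from -1 (shut) to 1 (fully open). A call has 1 to 20 rows; each row is the pose to reach, as a shift and turn from the pose commanded when the call began, along the tool's axes at that moment, turning the shorter way round; what a row does not reach only later rows make up. Full scale, the value 1, is 0.15 m for a shift and pi rad for a turn. A row lasts 1/12 s, in which the tool goes at most 41.7 mm and 7.16 degrees, less where a joint would pass 70% of its speed; a pose out of reach is approached as far as the arm can. A call with a number of a shift or a turn outside -1 to 1 is refused whole. A call with a gripper value outside its range is refused whole. The fingers move at their own pace and stop on an object; "grip_force" is the grip in N (left out, the last holds). Time passes only in rows, so rows that repeat a pose let the fingers close. It gives the time, the measured TCP pose, the force, the opening and the grip force at its end, in the units of the state.
- get_obs(): the state, without advancing time (a new reading comes with each control period).
- eyes.capture(name): name is "scene" or "top" or "wrist"; returns a dict with "image" (420x560x3 uint8, blue, green, red), "K" (3x3 intrinsics, pixels), "xyz" and "orientation" of the camera in the world; the wrist camera has in their place "mount" (4x4, takes a point from camera to tool coordinates, whose origin is the TCP and whose axes are the flange's). Camera axes: x right, y down, z forward; pixel columns grow to the right and rows downward; lengths in m; the calibration is good to about 2 mm. A picture is of the moment at which its call begins: read the wrist's pose just before it. There is no depth.
- ticket.sign_off(): hands the job in; it is judged then, once.
The state is a dict: "t": time; "joint_pos": joint angles; "qd": joint speeds; "joint_torque": joint torques, N m; "tcp_pos": TCP position; "orientation": TCP orientation; "contact_force": force on the tool from outside, world axes, zero at the start; "moment": the same for the moment, N m; "opening": finger opening in m; "gripper_force": force on a finger pad.
Only numpy, scipy, OpenCV 4.12 (cv2) and the standard library are available. Lean on these libraries where they do the work, as an engineer would, in place of code of your own. Each camera call takes 0.05 s, during which the arm holds its last target. There are 200 camera calls.

## Task

Set the loose metal collar over the bench mixer's upright spindle so that it lies flat on the platform, then take the hairpin clip by its upright tab, slide its straight leg through the cross-hole in the spindle and push it fully home, until the sprung leg has snapped round the shank and the clip's nose is up against it, and let go. The spindle is screwed in by hand, so feel how high it stands before threading the clip. Work gently, never forcing the clip against the spindle with more than 25 newtons, and leave the beaker, dish, timer and tape roll where they are.

Things in the scene. Friction and masses are not known exactly. Their poses are not given: they have to be found in the camera images.
- mixer: Bench mixer, fixed: white square housing 112 mm wide, round grey platform (114 mm across) whose flat top is 30 mm above the bench. Origin: centre of the underside, z up; its black knob faces -x. In its middle stands the steel spindle: shank 18 mm in diameter with a flat top, foot flange 21 mm across and 3 mm high.
- spindle_foot (a point): Point on the spindle's axis level with the platform top; z up, x along the cross-hole (right through, enter from either end). The shank's top is 52 to 80 mm above this point: it varies, is not reported and must be felt. The hole, 8.6 mm across, is always centred 28 mm below the shank's top. The spindle starts turned up to 0.3 rad from the mixer's x and swivels stiffly about z (0.03 N m).
- collar: Hold-down collar: plain steel ring, 44 mm outside diameter, 24 mm bore, 16 mm high, 90 g, lying flat on the bench to the left or right of the mixer. Origin: centre of its underside, z up. It goes over the spindle and rests on the platform.
- clip: Hairpin clip, 70 g, lies flat on the bench, collar on the mixer's other side. Origin: underside, below the centre of the upright grey tab; x along the straight leg to its tip, z up. Tab 24 (x) x 10 (y) x 43 mm high: take it across y from above, fingertips 9 mm or more over the underside to clear the 6 mm wires. A nose 10 mm wide, 6 mm high runs from the tab to x = 24 mm and stops on the shank.
- clip_seat (a point): Point on the clip's straight leg (round steel wire, 6 mm, on y = 0, z = 3 mm of clip), at x = 33.5 mm: it lies on the spindle's axis when the clip is home. Axes as clip.
- clip_tip (a point): End of the straight leg (cut square, 1 mm chamfer): x = 66 mm, y = 0, z = 3 mm of clip.
- clip_spring (a joint): Opening of the sprung leg about the loop, rad: 0 at rest, about 0.08 as it rides over the shank, about 0.02 when it hugs the shank. It is a 6 mm wire at +y of the straight leg: bowed round x = 33.5 mm, neck at x = 44.5, end flared to y = 19, x = 62 mm. 7 N m/rad: the push peaks at about 6 to 12 N, from some 22 mm short of home, then it snaps in.
- beaker: Clear laboratory beaker, 53 mm across, 67 mm high; bystander. Origin at the centre of its base.
- petri: Round petri dish, 62 mm across, 15 mm high; bystander. Origin at the centre of its base.
- timer: Small white countdown timer, 60 x 68 x 21 mm; bystander. Origin at the centre of its underside.
- tape: Roll of paper tape, 75 mm across, 24 mm high; bystander. Origin at the centre of its underside.

How it is judged:
By the outcome, as a careful person would: the job done as asked, in the order asked, and still so for the second after the job is handed in, with the robot touching nothing.
It also fails if it takes over 72 s, if anything falls off the work surface, if the arm or the gripper's body presses on something with over 40 N, if the wrist force passes 120 N, or if a joint passes its speed limit or range.

## Working session

There is one attempt and no reset: what is moved stays moved. The work goes in short steps, Python scripts to look and compute and a tool call to move; the robot and the scene stay as the last step left them, time stands still between calls to the robot, and variables do not carry over. Pictures are saved under pics/ and viewed, at most 10 in all, crops included, and the job is handed in when it is done.

Besides the shell and the picture viewer there is one more tool, called after "Emit:" by a JSON object that holds its "api" and its "payload", one argument or row to a line. send_rows: Moves the arm, as the interface text tells. Its arguments: {"type":"object","properties":{"motion":{"type":"array","items":{"type":"object","properties":{"travel":{"type":"array","items":{"type":"number","minimum":-1,"maximum":1}},"angular":{"type":"array","items":{"type":"number","minimum":-1,"maximum":1}},"hand":{"type":"number"}}}},"grip_force":{"type":"number"}},"required":["motion"]}

```bash
mkdir -p pics
cat > h.py <<'E'
import numpy as np, cv2
from station import get_obs, eyes, ticket
def snap(name, fn=None):
    o=get_obs(); c=eyes.capture(name)
    if name=="wrist":
        T=np.eye(4);T[:3,:3]=np.array(o["orientation"]);T[:3,3]=o["tcp_pos"]
        M=T@np.array(c["mount"]);c["xyz"]=M[:3,3];c["orientation"]=M[:3,:3]
    if fn: cv2.imwrite("pics/"+fn+".png",c["image"])
    d=dict(K=np.array(c["K"]),p=np.array(c["xyz"]),R=np.array(c["orientation"]))
    if fn: np.savez("pics/"+fn+".npz",**d)
    return c
def ray(fn,u,v,z):
    d=np.load("pics/"+fn+".npz"); r=d["R"]@np.linalg.inv(d["K"])@[u,v,1]
    return d["p"]+r*(z-d["p"][2])/r[2]
def proj(fn,X):
    d=np.load("pics/"+fn+".npz"); q=d["K"]@(d["R"].T@(np.array(X)-d["p"])); return q[:2]/q[2]
E
python3 - <<'E'
from h import *
snap("top","top1");snap("scene","sc1")
o=get_obs();print(o["t"],o["tcp_pos"],np.round(o["orientation"],3),o["opening"],o["contact_force"])
for n in("top1","sc1"):
    d=np.load(f"pics/{n}.npz");print(d["K"],d["p"],d["R"].round(3))
E
```

```text
0.1 [0.22559733 0.6090071  0.23016754] [[-0.938  0.347 -0.001]
 [ 0.347  0.938 -0.002]
 [ 0.    -0.002 -1.   ]] 0.08520134579196165 [-1.47417708  0.75435594  0.86992598]
[[544.79080141   0.         281.57291133]
 [  0.         544.79080141 199.22443471]
 [  0.           0.           1.        ]] [ 0.24197593 -0.05127473  1.6324758 ] [[-0.029 -0.983  0.181]
 [-1.     0.029 -0.005]
 [-0.    -0.181 -0.983]]
[[541.08267405   0.         282.91971484]
 [  0.         541.08267405 203.8427388 ]
 [  0.           0.           1.        ]] [-0.04841309 -0.9507145   1.00378869] [[ 0.838 -0.365  0.406]
 [-0.546 -0.565  0.618]
 [ 0.004 -0.74  -0.673]]
```

```bash
python3 -c "
import cv2,numpy as np
a=cv2.imread('pics/top1.png');b=cv2.imread('pics/sc1.png')
cv2.imwrite('pics/top1v.png',cv2.resize(a,(800,600),interpolation=cv2.INTER_CUBIC))"
```

```text
(no output)
```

View pics/top1v.png

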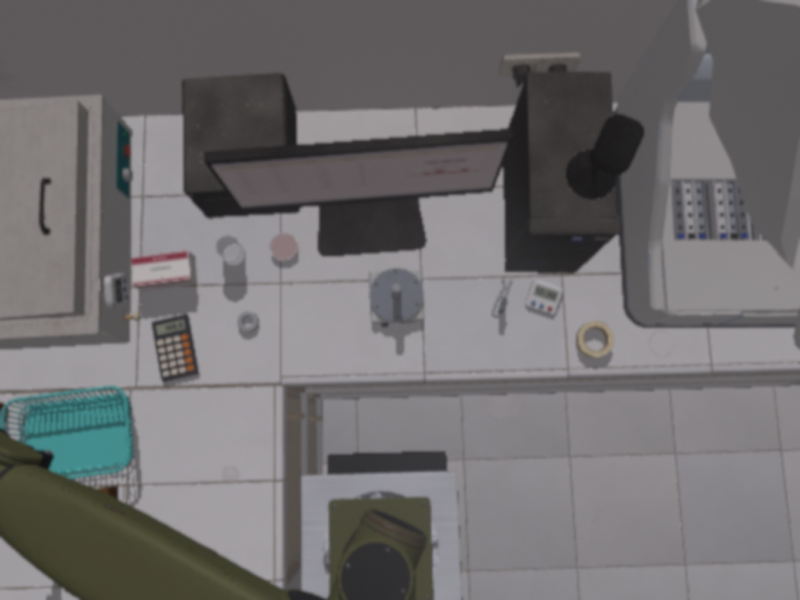

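View pics/sc1.png

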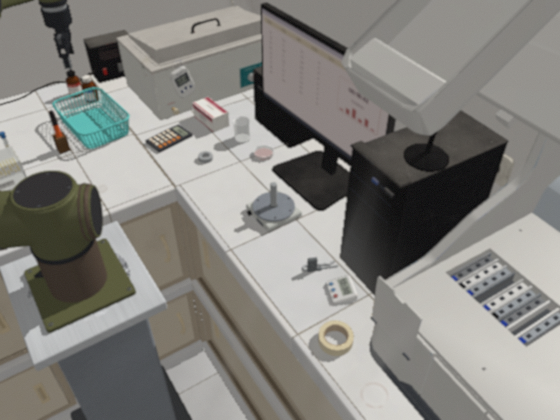

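The top view, enlarged to 800x600, shows the collar at about (248,324), the mixer spindle at (397,290), the clip at (503,298), the timer at (545,298), the tape at (595,340), the beaker at (233,254) and the petri dish at (285,248).

Run:
```python
from h import *
for n,u,v,z in(("collar",248.5,323,.008),("mix",397,296,.03),("sptop",397,288,.1),("cliptab",503,297,.02),("clipA",510,281,.003),("clipB",497,316,.003),("knob",384,323,.015),("timer",545,298,.02),("beaker",233,254,.06),("petri",285,248,.01),("mon",372,250,0)):
    print(n,ray("top1",u*.7,v*.7,z).round(4))
```

```text
collar [0.4684 0.2658 0.008 ]
mix [ 0.513  -0.0481  0.03  ]
sptop [ 0.5174 -0.0487  0.1   ]
cliptab [ 0.506  -0.2706  0.02  ]
clipA [ 0.5428 -0.2896  0.003 ]
clipB [ 0.4685 -0.2581  0.003 ]
knob [ 0.459  -0.0192  0.015 ]
timer [ 0.5012 -0.3586  0.02  ]
beaker [0.606  0.2886 0.06  ]
petri [0.6275 0.1884 0.01  ]
mon [0.6199 0.0029 0.    ]
```

```bash
cat >> h.py <<'E'
from scipy.spatial.transform import Rotation as Ro
def goal(pos,yaw=None):
    """yaw = world angle of tool y (mod pi), tool pointing down"""
    o=get_obs();R=np.array(o["orientation"]);t=R.T@(np.array(pos)-o["tcp_pos"])/.15
    if yaw is None: yaw=np.arctan2(R[1,1],R[0,1])
    best=None
    for k in(0,np.pi):
        y=np.array([np.cos(yaw+k),np.sin(yaw+k),0]);z=np.array([0,0,-1.]);T=np.c_[np.cross(y,z),y,z]
        a=Ro.from_matrix(R.T@T).as_rotvec()/np.pi
        if best is None or np.linalg.norm(a)<np.linalg.norm(best): best=a
    print("t",round(o["t"],2),"tcp",o["tcp_pos"].round(4),"j6",o["joint_pos"][5].round(2),"F",o["contact_force"].round(2),"open",round(o["opening"],4),"travel",t.round(3),"ang",best.round(4))
E
python3 -c "
from h import *
goal([.468,.266,.2])
d=eyes.capture('wrist');print(d['mount'])"
```

```text
t 0.1 tcp [0.2256 0.609  0.2302] j6 -0.08 F [-1.47  0.75  0.87] open 0.0852 travel [-2.31  -1.582  0.204] ang [-0.0006 -0.0001 -0.    ]
[[ 2.81886137e-04 -9.56021278e-01 -2.93297181e-01  7.47988126e-02]
 [ 9.99999165e-01  6.39280817e-04 -1.12268437e-03 -9.26941811e-04]
 [ 1.26080941e-03 -2.93296620e-01  9.56020660e-01 -1.43065495e-01]
 [ 0.00000000e+00  0.00000000e+00  0.00000000e+00  1.00000000e+00]]
```

Emit:
{"api": "send_rows", "payload": {
  "motion": [
    {"travel": [-0.77,-0.527,0],"angular": [0,0,0],"hand": 1},
    {"travel": [-0.77,-0.527,0],"angular": [0,0,0],"hand": 1},
    {"travel": [-0.77,-0.527,0],"angular": [0,0,0],"hand": 1},
    {"travel": [-0.77,-0.527,0],"angular": [0,0,0],"hand": 1},
    {"travel": [-0.77,-0.527,0],"angular": [0,0,0],"hand": 1}
  ]
}}

```text
t: 0.57
tcp_pos: [0.3083, 0.4929, 0.2311]
orientation: [[-0.936, 0.351, 0.0], [0.351, 0.936, -0.001], [-0.0, -0.001, -1.0]]
contact_force: [1.1, 0.3, 0.2]
opening: 0.0854
gripper_force: 0.0
```

Emit:
{"api": "send_rows", "payload": {
  "motion": [
    {"travel": [-0.77,-0.527,0],"angular": [0,0,0],"hand": 1},
    {"travel": [-0.77,-0.527,0],"angular": [0,0,0],"hand": 1},
    {"travel": [-0.77,-0.527,0],"angular": [0,0,0],"hand": 1},
    {"travel": [-0.77,-0.527,0],"angular": [0,0,0],"hand": 1},
    {"travel": [-0.77,-0.527,0],"angular": [0,0,0],"hand": 1}
  ]
}}

```text
t: 0.98
tcp_pos: [0.3888, 0.3796, 0.2313]
orientation: [[-0.936, 0.351, 0.0], [0.351, 0.936, -0.0], [-0.0, 0.0, -1.0]]
contact_force: [0.4, -0.3, 0.0]
opening: 0.0852
gripper_force: 0.0
```

Emit:
{"api": "send_rows", "payload": {
  "motion": [
    {"travel": [-0.77,-0.527,0.2],"angular": [0,0,0],"hand": 1},
    {"travel": [-0.77,-0.527,0.2],"angular": [0,0,0],"hand": 1},
    {"travel": [-0.77,-0.527,0.2],"angular": [0,0,0],"hand": 1},
    {"travel": [-0.77,-0.527,0.2],"angular": [0,0,0],"hand": 1},
    {"travel": [-0.77,-0.527,0.2],"angular": [0,0,0],"hand": 1},
    {"travel": [-0.77,-0.527,0.2],"angular": [0,0,0],"hand": 1}
  ]
}}

```text
t: 1.48
tcp_pos: [0.4682, 0.2676, 0.2009]
orientation: [[-0.937, 0.348, -0.001], [0.348, 0.937, 0.001], [0.001, 0.0, -1.0]]
contact_force: [0.4, -0.2, -0.1]
opening: 0.085
gripper_force: 0.0
```

```bash
python3 -c "
from h import *
goal([.468,.266,.1])
snap('wrist','w1'); print(proj('w1',[.468,.266,.008]))"
```

```text
t 1.48 tcp [0.4682 0.2676 0.2009] j6 -0.8 F [ 0.44 -0.17 -0.1 ] open 0.085 travel [-0.004 -0.011  0.673] ang [ 0.0001 -0.0005  0.    ]
[285.88328384 184.90783967]
```

View pics/w1.png

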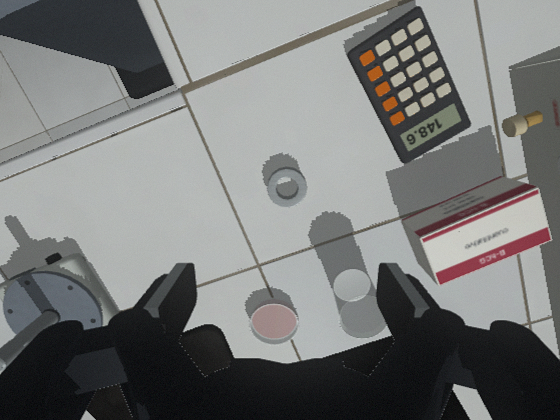

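```bash
python3 -c "
from h import *
g=cv2.cvtColor(cv2.imread('pics/w1.png'),6)
print(ray('w1',287,186,.014)); goal(list(ray('w1',287,186,.014)[:2])+[.004])"
```

```text
[0.46831277 0.26719511 0.014     ]
t 1.53 tcp [0.468  0.2682 0.2013] j6 -0.8 F [ 0.37 -0.3  -0.96] open 0.0855 travel [-0.006 -0.006  1.316] ang [ 0.0002 -0.0003  0.    ]
```

The close view puts the collar at pixel (287,186), which agrees with the estimate. I'm going down to it.

Emit:
{"api": "send_rows", "payload": {
  "motion": [
    {"travel": [-0.005,-0.005,0.9],"hand": 0.6,"angular": [0,0,0]},
    {"travel": [-0.005,-0.005,0.9],"hand": 0.6,"angular": [0,0,0]},
    {"travel": [-0.005,-0.005,0.9],"hand": 0.6,"angular": [0,0,0]},
    {"travel": [-0.005,-0.005,0.9],"hand": 0.6,"angular": [0,0,0]},
    {"travel": [-0.005,-0.005,0.9],"hand": 0.6,"angular": [0,0,0]}
  ],
  "grip_force": 30
}}

```text
t: 1.95
tcp_pos: [0.4653, 0.2661, 0.0627]
orientation: [[-0.938, 0.345, -0.008], [0.345, 0.938, -0.003], [0.006, -0.005, -1.0]]
contact_force: [-0.1, -0.7, 0.2]
opening: 0.0684
gripper_force: 0.0
```

Emit:
{"api": "send_rows", "payload": {
  "motion": [
    {"travel": [0,0,0.2],"hand": 0.6,"angular": [0,0,0]},
    {"travel": [0,0,0.41],"hand": 0.6,"angular": [0,0,0]},
    {"travel": [0,0,0.41],"hand": 0.6,"angular": [0,0,0]},
    {"travel": [0,0,0.41],"hand": 0.6,"angular": [0,0,0]},
    {"travel": [0,0,0.41],"hand": -1,"angular": [0,0,0]},
    {"travel": [0,0,0.41],"hand": -1,"angular": [0,0,0]},
    {"travel": [0,0,0.41],"hand": -1,"angular": [0,0,0]},
    {"travel": [0,0,0.41],"hand": -1,"angular": [0,0,0]},
    {"travel": [0,0,0.41],"hand": -1,"angular": [0,0,0]},
    {"travel": [0,0,0.41],"hand": -1,"angular": [0,0,0]},
    {"travel": [0,0,0.41],"hand": -1,"angular": [0,0,0]},
    {"travel": [0,0,0.41],"hand": -1,"angular": [0,0,0]}
  ]
}}

```text
t: 2.95
tcp_pos: [0.4712, 0.2671, 0.0087]
orientation: [[-0.938, 0.348, 0.005], [0.348, 0.938, 0.003], [-0.004, 0.004, -1.0]]
contact_force: [-2.4, 0.4, 7.2]
opening: 0.0422
gripper_force: 29.4
```

Emit:
{"api": "send_rows", "payload": {
  "motion": [
    {"travel": [0,0,-0.3],"hand": -1,"angular": [0,0,0]},
    {"travel": [0,0,-0.8],"hand": -1,"angular": [0,0,0]},
    {"travel": [0,0,-0.8],"hand": -1,"angular": [0,0,0]},
    {"travel": [0,0,-0.8],"hand": -1,"angular": [0,0,0]},
    {"travel": [0,0,-0.8],"hand": -1,"angular": [0,0,0]},
    {"travel": [0,0,-0.8],"hand": -1,"angular": [0,0,0]},
    {"travel": [0,0,-0.8],"hand": -1,"angular": [0,0,0]}
  ]
}}

```text
t: 3.53
tcp_pos: [0.4678, 0.2654, 0.1237]
orientation: [[-0.938, 0.347, -0.002], [0.347, 0.938, -0.001], [0.002, -0.001, -1.0]]
contact_force: [-0.4, 0.4, -1.9]
opening: 0.042
gripper_force: 30.6
```

```bash
python3 -c "
from h import *
goal([.44,.05,.22])
snap('wrist','w2')"
```

```text
t 3.53 tcp [0.4678 0.2654 0.1237] j6 -0.8 F [-0.42  0.4  -1.86] open 0.042 travel [-0.324 -1.412 -0.64 ] ang [-0.0005 -0.0005 -0.    ]
```

View pics/w2.png

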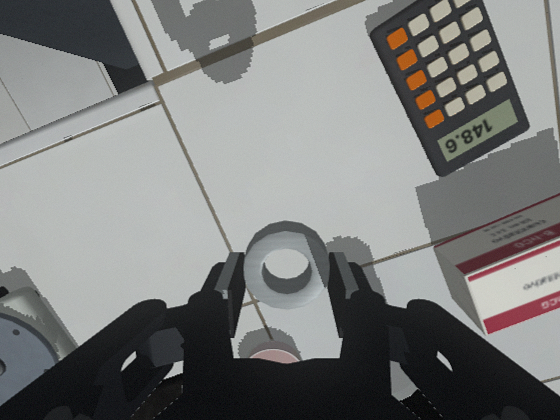

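```bash
python3 -c "
from h import *
o=get_obs()
T=np.array(o['orientation']);p=o['tcp_pos']
for z in(-.0073,.0087): print(proj('w2',p+T@[0,0,z]),proj('w2',p+T@[.022,0,z]),proj('w2',p+T@[-.022,0,z]),proj('w2',p+T@[0,.022,z]))
c=ray('w2',287.5,271,p[2]+.0073); print(T.T@(c-p))
# circle of rim drawn
im=cv2.imread('pics/w1.png')[200:420,0:180]
"
```

```text
[287.93297358 272.41882785] [288.02828037 230.60709849] [287.84543569 310.82228659] [332.6560777  272.44380191]
[287.78461652 257.90992993] [287.86491548 219.48564979] [287.71028779 293.47736008] [328.42487198 257.93184866]
[ 0.00077717 -0.00021426 -0.00729781]
```

The collar is held level and centred on the TCP, with its top face at about (287,271). I'm moving it towards the mixer and turning the tool so the camera sees the spindle.

Emit:
{"api": "send_rows", "payload": {
  "motion": [
    {"travel": [-0.1,-0.2,-0.64],"hand": -1,"angular": [0,0,0.1]},
    {"travel": [-0.16,-0.7,-0.64],"hand": -1,"angular": [0,0,0.52]},
    {"travel": [-0.16,-0.7,-0.64],"hand": -1,"angular": [0,0,0.52]},
    {"travel": [-0.16,-0.7,-0.64],"hand": -1,"angular": [0,0,0.52]},
    {"travel": [-0.16,-0.7,-0.64],"hand": -1,"angular": [0,0,0.52]},
    {"travel": [-0.16,-0.7,-0.64],"hand": -1,"angular": [0,0,0.52]},
    {"travel": [-0.16,-0.7,-0.64],"hand": -1,"angular": [0,0,0.52]},
    {"travel": [-0.16,-0.7,-0.64],"hand": -1,"angular": [0,0,0.52]},
    {"travel": [-0.16,-0.7,-0.64],"hand": -1,"angular": [0,0,0.52]},
    {"travel": [-0.16,-0.7,-0.64],"hand": -1,"angular": [0,0,0.52]},
    {"travel": [-0.16,-0.7,-0.64],"hand": -1,"angular": [0,0,0.52]},
    {"travel": [-0.16,-0.7,-0.64],"hand": -1,"angular": [0,0,0.52]},
    {"travel": [-0.16,-0.7,-0.64],"hand": -1,"angular": [0,0,0.52]},
    {"travel": [-0.16,-0.7,-0.64],"hand": -1,"angular": [0,0,0.52]},
    {"travel": [-0.16,-0.7,-0.64],"hand": -1,"angular": [0,0,0.52]}
  ]
}}

```text
t: 4.83
tcp_pos: [0.4542, 0.1588, 0.2193]
orientation: [[0.403, 0.915, -0.003], [0.915, -0.403, -0.001], [-0.002, -0.002, -1.0]]
contact_force: [-0.1, 0.6, -1.6]
opening: 0.0416
gripper_force: 31.0
```

```bash
python3 -c "
from h import *
goal([.43,.0,.22],-2.06)
o=get_obs();print(o['orientation'].round(3))"
```

```text
t 4.83 tcp [0.4542 0.1588 0.2193] j6 0.64 F [-0.11  0.59 -1.58] open 0.0416 travel [-1.034  0.279 -0.003] ang [-1.000e-03 -1.000e-04 -4.764e-01]
[[ 0.403  0.915 -0.003]
 [ 0.915 -0.403 -0.001]
 [-0.002 -0.002 -1.   ]]
```

Emit:
{"api": "send_rows", "payload": {
  "motion": [
    {"travel": [-1,0.27,0],"hand": -1,"angular": [0,0,0.52]},
    {"travel": [-1,0.27,0],"hand": -1,"angular": [0,0,0.52]},
    {"travel": [-1,0.27,0],"hand": -1,"angular": [0,0,0.52]},
    {"travel": [-1,0.27,0],"hand": -1,"angular": [0,0,0.52]},
    {"travel": [-1,0.27,0],"hand": -1,"angular": [0,0,0.52]},
    {"travel": [-1,0.27,0],"hand": -1,"angular": [0,0,0.52]},
    {"travel": [-1,0.27,0],"hand": -1,"angular": [0,0,0.52]},
    {"travel": [-1,0.27,0],"hand": -1,"angular": [0,0,0.52]},
    {"travel": [-1,0.27,0],"hand": -1,"angular": [0,0,0.52]},
    {"travel": [-1,0.27,0],"hand": -1,"angular": [0,0,0.52]},
    {"travel": [-1,0.27,0],"hand": -1,"angular": [0,0,0.52]},
    {"travel": [-1,0.27,0],"hand": -1,"angular": [0,0,0.52]},
    {"travel": [-1,0.27,0],"hand": -1,"angular": [0,0,0.52]},
    {"travel": [-1,0.27,0],"hand": -1,"angular": [0,0,0.52]},
    {"travel": [-1,0.27,0],"hand": -1,"angular": [0,0,0.52]}
  ]
}}

```text
t: 6.08
tcp_pos: [0.4308, 0.0055, 0.2203]
orientation: [[0.889, -0.458, -0.001], [-0.458, -0.889, 0.0], [-0.001, 0.0, -1.0]]
contact_force: [-0.3, -0.8, -1.1]
opening: 0.0417
gripper_force: 31.1
```

```bash
python3 -c "
from h import *
goal([.515,-.048,.22],-2.06)
snap('wrist','w3')
print(proj('w3',[.513,-.048,.03]))"
```

```text
t 6.08 tcp [0.4308 0.0055 0.2203] j6 1.93 F [-0.31 -0.8  -1.13] open 0.0417 travel [0.662 0.059 0.002] ang [0.0001 0.0003 0.0042]
[294.51075641  90.26051752]
```

View pics/w3.png

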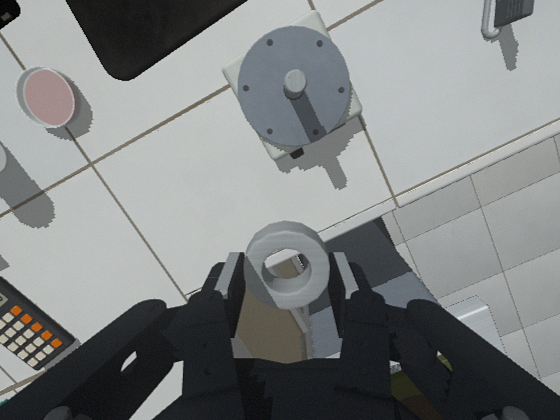

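```bash
python3 -c "
from h import *
im=cv2.imread('pics/w3.png');hsv=cv2.cvtColor(im,40)
print(hsv[60,280],hsv[79,292],hsv[120,330],hsv[140,270],hsv[30,318])
g=cv2.cvtColor(im,6)
cc=cv2.HoughCircles(g[0:180,200:380],3,1,50,param1=100,param2=20,minRadius=50,maxRadius=65);print(cc)
s=cv2.resize(g[50:120,260:330],None,fx=4,fy=4,interpolation=2)
cc=cv2.HoughCircles(s,3,1,20,param1=80,param2=15,minRadius=32,maxRadius=60);print(None if cc is None else cc[0,:4]/4+[260,50,0])
print('plat',ray('w3',295,86,.03))
for z in(.082,.095,.11): print(ray('w3',293.5,79,z))
A=ray('w3',272,158,.01);B=ray('w3',361,113,.01);C=ray('w3',318,12,.01);D=ray('w3',224,72,.01);K=ray('w3',296,153,.015)
print(A,B,C,D,(A+B+C+D)/4,K)
v=(C-A+D-B);v=(C-B+D-A);print(np.arctan2(v[1],v[0]));v=(B-A+C-D);print(np.arctan2(v[1],v[0])+np.pi/2)
"
```

```text
[111  30 136] [ 97  15 152] [104  41 125] [104  31 108] [ 68   6 180]
[[[95.5 86.5 58.8]]]
[[295.625       81.875        9.97500038]]
plat [ 0.51635125 -0.05024431  0.03      ]
[ 0.51879003 -0.04837621  0.082     ]
[ 0.51777342 -0.04750769  0.095     ]
[ 0.5166004  -0.04650554  0.11      ]
[0.46134134 0.00617062 0.01      ] [ 0.46000762 -0.10312808  0.01      ] [ 0.5685913  -0.10301962  0.01      ] [0.56397863 0.00870349 0.01      ] [ 0.51347972 -0.0478184   0.01      ] [ 0.45447635 -0.02074648  0.015     ]
0.012504463734104496
0.014834341645605154
```

```bash
python3 -c "
from h import *
goal([.5158,-.049,.14])"
```

```text
t 6.13 tcp [0.4308 0.0055 0.2204] j6 1.94 F [ 0.42  0.15 -0.73] open 0.0423 travel [0.67  0.063 0.536] ang [ 0.0001  0.0002 -0.    ]
```

Emit:
{"api": "send_rows", "payload": {
  "motion": [
    {"travel": [0.67,0.063,0],"hand": -1,"angular": [0,0,0]},
    {"travel": [0.67,0.063,0],"hand": -1,"angular": [0,0,0]},
    {"travel": [0.67,0.063,0],"hand": -1,"angular": [0,0,0]},
    {"travel": [0.67,0.063,0.3],"hand": -1,"angular": [0,0,0]},
    {"travel": [0.67,0.063,0.53],"hand": -1,"angular": [0,0,0]},
    {"travel": [0.67,0.063,0.53],"hand": -1,"angular": [0,0,0]},
    {"travel": [0.67,0.063,0.53],"hand": -1,"angular": [0,0,0]},
    {"travel": [0.67,0.063,0.53],"hand": -1,"angular": [0,0,0]}
  ]
}}

```text
t: 6.8
tcp_pos: [0.5166, -0.0495, 0.143]
orientation: [[0.887, -0.461, 0.002], [-0.461, -0.887, -0.0], [0.002, -0.001, -1.0]]
contact_force: [0.9, 0.3, 0.4]
opening: 0.0418
gripper_force: 31.2
```

```bash
python3 -c "
from h import *
goal([.5158,-.049,.04])
snap('wrist','w4')
cv2.imwrite('pics/w4c.png',cv2.resize(cv2.imread('pics/w4.png')[180:360,180:400],None,fx=3,fy=3))"
```

```text
t 6.8 tcp [ 0.5166 -0.0495  0.143 ] j6 1.85 F [0.89 0.25 0.43] open 0.0418 travel [-0.007  0.     0.687] ang [-0.0002 -0.0006 -0.    ]
```

View pics/w4c.png

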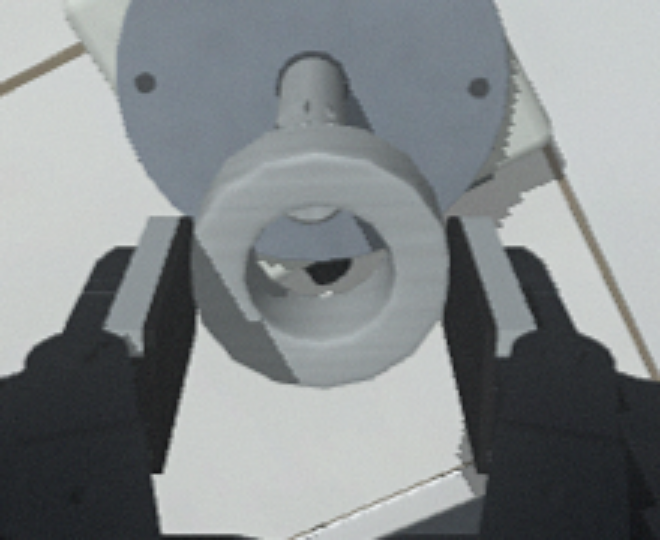

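```bash
python3 -c "
from h import *
X=np.array([.5165,-.0495])
for z in(.03,.033,.06,.082,.1): print(z,(proj('w4',[*X,z])-[180,180])*3,(proj('w4',[*(X+[.002,0]),z])-[180,180])*3,(proj('w4',[*(X+[0,.002]),z])-[180,180])*3)
d=np.load('pics/w4.npz');T=get_obs()
n=np.array([.887,-.461])
a=X+.0105*n;b=X-.0105*n;print((proj('w4',[*a,.03])-180)*3)
"
```

```text
0.03 [314.54332472  75.19403329] [311.32404399  69.25058167] [308.3760743   78.27062441]
0.033 [314.50783856  78.13756527] [311.25339898  72.13509227] [308.27360122  81.24462561]
0.06 [314.14994925 107.82403465] [310.54075493 101.23310546] [307.24025136 111.23478234]
0.082 [313.79532559 137.23962257] [309.83431483 130.07780462] [306.21655342 140.94481869]
0.1 [313.44958838 165.91809023] [309.14529083 158.21138612] [305.21872166 169.90416   ]
[314.52184107  39.71184609]
```

```bash
python3 -c "
from h import *
f=lambda n,u,v,z: ray(n,u/3+180,v/3+180,z)
X=f('w4',312,85,.03)[:2];print(X,ray('w3',294,87.3,.03))
n=np.array([.887,-.461])
for z in(.082,.09,.095,.1,.105,.11): print(z,((proj('w4',[*(X-.009*n),z])-180)*3).round(1), proj('w3',[*X,z]).round(1))
d=cv2.imread('pics/w3.png');cv2.imwrite('pics/x.png',0*d)
"
```

```text
[ 0.51422669 -0.04749022] [ 0.51572325 -0.04880064  0.03      ]
0.082 [310.7 184.5] [295.   84.7]
0.09 [310.5 198.2] [295.3  83.8]
0.095 [310.3 207.3] [295.5  83.2]
0.1 [310.1 216.7] [295.7  82.6]
0.105 [310.  226.7] [295.9  82. ]
0.11 [309.8 237.1] [296.1  81.4]
```

The close view shows the collar slightly past the spindle: shank centre at crop (312,85), ring at (320,270). I'm correcting by 3 mm and going down gently.

Emit:
{"api": "send_rows", "payload": {
  "motion": [
    {"travel": [-0.02,-0.002,0],"hand": -1,"angular": [0,0,0]},
    {"travel": [-0.02,-0.002,0.04],"hand": -1,"angular": [0,0,0]},
    {"travel": [-0.02,-0.002,0.08],"hand": -1,"angular": [0,0,0]},
    {"travel": [-0.02,-0.002,0.12],"hand": -1,"angular": [0,0,0]},
    {"travel": [-0.02,-0.002,0.16],"hand": -1,"angular": [0,0,0]},
    {"travel": [-0.02,-0.002,0.2],"hand": -1,"angular": [0,0,0]},
    {"travel": [-0.02,-0.002,0.24],"hand": -1,"angular": [0,0,0]},
    {"travel": [-0.02,-0.002,0.28],"hand": -1,"angular": [0,0,0]},
    {"travel": [-0.02,-0.002,0.28],"hand": -1,"angular": [0,0,0]}
  ]
}}

```text
t: 7.6
tcp_pos: [0.5121, -0.0475, 0.0974]
orientation: [[0.887, -0.462, -0.003], [-0.462, -0.887, 0.001], [-0.003, 0.001, -1.0]]
contact_force: [-0.7, 0.6, -1.0]
opening: 0.0418
gripper_force: 31.1
```

```bash
python3 -c "
from h import *
goal([.514,-.0476,.04]);snap('wrist','w5')
cv2.imwrite('pics/w5c.png',cv2.resize(cv2.imread('pics/w5.png')[180:360,180:400],None,fx=3,fy=3))"
```

```text
t 7.6 tcp [ 0.5121 -0.0475  0.0974] j6 1.85 F [-0.67  0.57 -1.04] open 0.0418 travel [ 0.013 -0.006  0.382] ang [ 0.0003  0.001  -0.    ]
```

View pics/w5c.png

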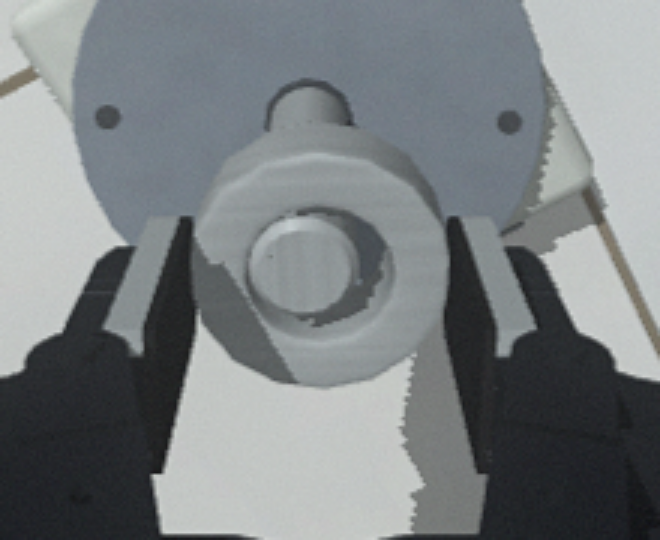

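The shank top is inside the bore at (302,265), with the ring centre at (320,270). I'm shifting 2.7 mm towards tool -y and continuing down.

Emit:
{"api": "send_rows", "payload": {
  "motion": [
    {"travel": [0.003,-0.018,0],"hand": -1,"angular": [0,0,0]},
    {"travel": [0.003,-0.018,0],"hand": -1,"angular": [0,0,0]},
    {"travel": [0.003,-0.018,0.04],"hand": -1,"angular": [0,0,0]},
    {"travel": [0.003,-0.018,0.08],"hand": -1,"angular": [0,0,0]},
    {"travel": [0.003,-0.018,0.12],"hand": -1,"angular": [0,0,0]},
    {"travel": [0.003,-0.018,0.16],"hand": -1,"angular": [0,0,0]},
    {"travel": [0.003,-0.018,0.2],"hand": -1,"angular": [0,0,0]},
    {"travel": [0.003,-0.018,0.2],"hand": -1,"angular": [0,0,0]},
    {"travel": [0.003,-0.018,0.2],"hand": -1,"angular": [0,0,0]}
  ]
}}

```text
t: 8.4
tcp_pos: [0.5144, -0.0455, 0.0685]
orientation: [[0.887, -0.462, -0.002], [-0.462, -0.887, 0.0], [-0.001, 0.0, -1.0]]
contact_force: [0.1, -0.5, -1.3]
opening: 0.0422
gripper_force: 31.1
```

```bash
python3 -c "
from h import *
goal([.513,-.0460,.041]);snap('wrist','w6')
"
```

```text
t 8.4 tcp [ 0.5144 -0.0455  0.0685] j6 1.86 F [ 0.05 -0.47 -1.29] open 0.0422 travel [-0.006  0.007  0.183] ang [ 0.0002  0.0005 -0.    ]
```

```bash
python3 -c "
from h import *
for z in(.1,.103,.106):
    print(z,ray('w5',302/3+180,265/3+180,z), 'ring',ray('w5',320/3+180,271/3+180,.0974+.0073))
g=cv2.cvtColor(cv2.imread('pics/w6.png'),6)[200:340,210:370]
g=cv2.resize(g,None,fx=3,fy=3,interpolation=2)
for p2 in(40,30,20):
  cc=cv2.HoughCircles(g,3,1,30,param1=80,param2=p2,minRadius=45,maxRadius=85)
  if cc is not None: print(p2,(cc[0,:5]/3+[210,200,0]).round(1))
o=get_obs();T=np.array(o['orientation']);p=o['tcp_pos']
for z in(.1,.103,.106):
  c=p+T@[.0008,-.0002,0];c[2]=z;e=c+T@[0,.009,0];print(z,proj('w6',c),proj('w6',e)[0]-proj('w6',c)[0])
"
```

```text
0.1 [ 0.51315413 -0.0462268   0.1       ] ring [ 0.5130205  -0.04954689  0.1047    ]
0.103 [ 0.51454779 -0.0470122   0.103     ] ring [ 0.5130205  -0.04954689  0.1047    ]
0.106 [ 0.51594146 -0.04779761  0.106     ] ring [ 0.5130205  -0.04954689  0.1047    ]
30 [[287.8 307.5  21.8]]
20 [[287.2 309.2  23.3]
 [286.8 274.8  26.3]]
0.1 [282.7268605  299.67711139] 21.732125364536614
0.103 [282.66092484 303.93388791] 22.22962747720561
0.106 [282.59189929 308.3901465 ] 22.750441362307583
```

```bash
python3 -c "
from h import *
c=eyes.capture('wrist');K=np.array(c['K']);M=np.linalg.inv(np.array(c['mount']))
def pr(x): 
    q=K@(M@[*x,1])[:3];return q[:2]/q[2]
goal([.513,-.046,.041])
for z in(.098,.1,.102,.104,.106): print(z,pr([.0008,-.0002,-(z-.0685)]),pr([.0018,-.0002,-(z-.0685)]),pr([.0,.009,-(z-.0685)])[0]-pr([0,0,-(z-.0685)])[0])
"
```

```text
t 8.5 tcp [ 0.5151 -0.0456  0.0695] j6 1.86 F [-0.05 -0.41 -1.41] open 0.0421 travel [-0.011  0.009  0.19 ] ang [-0.     -0.0001 -0.    ]
0.098 [283.06611691 297.69953683] [283.05989047 295.62054109] 21.35711110743199
0.1 [283.02593812 300.43586013] [283.01952696 298.33202442] 21.675069119346006
0.102 [282.98454257 303.25504911] [282.97793827 301.12581131] 22.002637527358274
0.104 [282.94187415 306.16092586] [282.93506775 304.00570684] 22.340258733911412
0.106 [282.89787321 309.15755117] [282.89085521 306.97575432] 22.68840271852372
```

```bash
cat >> h.py <<'E'
def tool(u,v,z):
    c=eyes.capture('wrist');K=np.array(c['K']);M=np.array(c['mount'])
    r=M[:3,:3]@np.linalg.inv(K)@[u,v,1];return M[:3,3]+r*(z-M[2,3])/r[2]
E
python3 -c "
from h import *
print(tool(287.5,271,-.0073),tool(286.7,270.5,-.0073)) 
for z in (-.03,-.032,-.035):print(tool(287.8,307.5,z),tool(302/3+180,265/3+180,.0974+.0315+z-.0974-.0315+.029))
for i in range(4): goal([.513,-.046,.041]); eyes.capture('wrist')
print(get_obs()['qd'].round(3))
"
```

```text
[ 0.00132819  0.00178352 -0.0073    ] [ 0.00160051  0.00139227 -0.0073    ]
[-0.00363003  0.00179615 -0.03      ] [-0.00055572 -0.00166459 -0.001     ]
[-0.0022462   0.00178098 -0.032     ] [ 0.00050231 -0.00162793 -0.003     ]
[-0.00017048  0.00175823 -0.035     ] [ 0.00208937 -0.00157295 -0.006     ]
t 8.9 tcp [ 0.515  -0.0456  0.0695] j6 1.86 F [-0.66  0.   -1.37] open 0.0418 travel [-0.011  0.009  0.19 ] ang [-0.     -0.0001 -0.    ]
t 8.95 tcp [ 0.515  -0.0455  0.0694] j6 1.86 F [ 0.65 -0.27 -0.84] open 0.0417 travel [-0.01   0.009  0.19 ] ang [-0.     -0.0001 -0.    ]
t 9.0 tcp [ 0.5149 -0.0456  0.0694] j6 1.86 F [-0.09 -0.26 -1.1 ] open 0.042 travel [-0.01   0.009  0.189] ang [-0. -0. -0.]
t 9.05 tcp [ 0.5149 -0.0456  0.0694] j6 1.86 F [ 0.69  0.18 -1.08] open 0.042 travel [-0.01   0.009  0.189] ang [-0. -0. -0.]
[ 0.001  0.002  0.    -0.001 -0.002  0.001]
```

Emit:
{"api": "send_rows", "payload": {
  "motion": [
    {"travel": [-0.01,0,0],"hand": -1,"angular": [0,0,0]},
    {"travel": [-0.01,0,0.03],"hand": -1,"angular": [0,0,0]},
    {"travel": [-0.01,0,0.06],"hand": -1,"angular": [0,0,0]},
    {"travel": [-0.01,0,0.09],"hand": -1,"angular": [0,0,0]},
    {"travel": [-0.01,0,0.12],"hand": -1,"angular": [0,0,0]},
    {"travel": [-0.01,0,0.15],"hand": -1,"angular": [0,0,0]},
    {"travel": [-0.01,0,0.17],"hand": -1,"angular": [0,0,0]},
    {"travel": [-0.01,0,0.18],"hand": -1,"angular": [0,0,0]},
    {"travel": [-0.01,0,0.19],"hand": -1,"angular": [0,0,0]},
    {"travel": [-0.01,0,0.19],"hand": -1,"angular": [0,0,0]},
    {"travel": [-0.01,0,0.19],"hand": -1,"angular": [0,0,0]}
  ]
}}

```text
t: 10.02
tcp_pos: [0.5137, -0.0449, 0.0409]
orientation: [[0.887, -0.462, 0.0], [-0.462, -0.887, -0.0], [0.0, -0.0, -1.0]]
contact_force: [0.9, -0.9, -0.9]
opening: 0.042
gripper_force: 31.1
```

```bash
python3 -c "
from h import *
goal([.514,-.046,.0387]);snap('wrist','w7');goal([.514,-.046,.0387])
"
```

```text
t 10.02 tcp [ 0.5137 -0.0449  0.0409] j6 1.86 F [ 0.86 -0.95 -0.93] open 0.042 travel [0.005 0.006 0.015] ang [-0.     -0.0001 -0.    ]
t 10.07 tcp [ 0.5138 -0.0449  0.041 ] j6 1.86 F [-0.25 -0.63 -0.97] open 0.0421 travel [0.005 0.006 0.016] ang [-0.     -0.0001 -0.    ]
```

Still free. Lowering the last few millimetres in small steps.

Emit:
{"api": "send_rows", "payload": {
  "motion": [
    {"travel": [0,0,0.006],"hand": -1,"angular": [0,0,0]},
    {"travel": [0,0,0.012],"hand": -1,"angular": [0,0,0]},
    {"travel": [0,0,0.018],"hand": -1,"angular": [0,0,0]},
    {"travel": [0,0,0.018],"hand": -1,"angular": [0,0,0]},
    {"travel": [0,0,0.018],"hand": -1,"angular": [0,0,0]}
  ]
}}

```text
t: 10.48
tcp_pos: [0.5138, -0.0449, 0.0388]
orientation: [[0.887, -0.462, 0.0], [-0.462, -0.887, -0.0], [0.0, -0.0, -1.0]]
contact_force: [-3.0, 0.6, 4.3]
opening: 0.0419
gripper_force: 31.7
```

Emit:
{"api": "send_rows", "payload": {
  "motion": [
    {"travel": [0,0,0.0],"hand": 0.5,"angular": [0,0,0]},
    {"travel": [0,0,0.0],"hand": 0.5,"angular": [0,0,0]},
    {"travel": [0,0,0.0],"hand": 0.5,"angular": [0,0,0]},
    {"travel": [0,0,0.0],"hand": 0.5,"angular": [0,0,0]},
    {"travel": [0,0,0.0],"hand": 0.5,"angular": [0,0,0]},
    {"travel": [0,0,-0.2],"hand": 0.5,"angular": [0,0,0]},
    {"travel": [0,0,-0.5],"hand": 0.5,"angular": [0,0,0]},
    {"travel": [0,0,-0.7],"hand": -1,"angular": [0,0,0]},
    {"travel": [0,0,-0.7],"hand": -1,"angular": [0,0,0]},
    {"travel": [0,0,-0.7],"hand": -1,"angular": [0,0,0]},
    {"travel": [0,0,-0.7],"hand": -1,"angular": [0,0,0]},
    {"travel": [0,0,-0.7],"hand": -1,"angular": [0,0,0]},
    {"travel": [0,0,-0.7],"hand": -1,"angular": [0,0,0]}
  ]
}}

```text
t: 11.57
tcp_pos: [0.5123, -0.0446, 0.141]
orientation: [[0.887, -0.462, -0.004], [-0.462, -0.887, 0.001], [-0.004, 0.001, -1.0]]
contact_force: [-0.1, 0.2, 0.7]
opening: 0.0002
gripper_force: 0.0
```

```bash
python3 -c "
from h import *
goal([.514,-.0455,.115]);snap('wrist','w8')
cv2.imwrite('pics/w8c.png',cv2.resize(cv2.imread('pics/w8.png')[160:360,180:400],None,fx=3,fy=3,interpolation=2))
"
```

```text
t 11.57 tcp [ 0.5123 -0.0446  0.141 ] j6 1.86 F [-0.08  0.24  0.72] open 0.0002 travel [ 0.013 -0.     0.173] ang [ 0.0003  0.0011 -0.    ]
```

View pics/w8c.png

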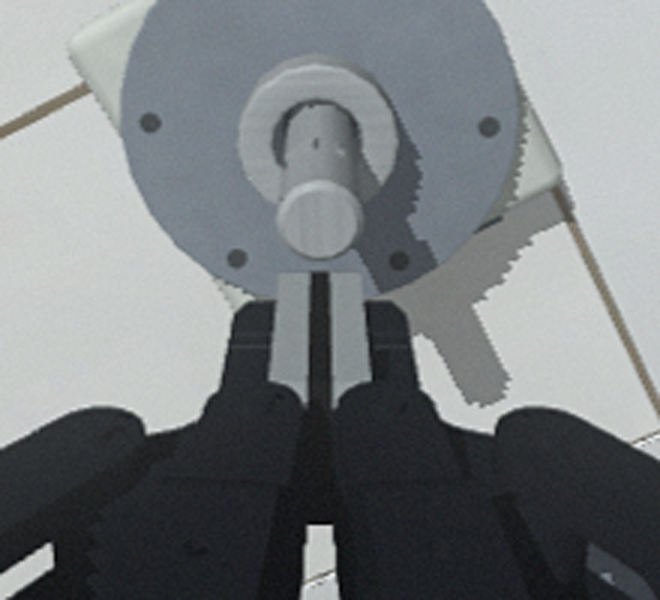

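```bash
python3 -c "
from h import *
g=cv2.cvtColor(cv2.imread('pics/w8.png'),6)
print('cols',list(range(270,306)))
for r in range(190,224): print(r,' '.join('%3d'%x for x in g[r,270:306]))
"
```

```text
cols [270, 271, 272, 273, 274, 275, 276, 277, 278, 279, 280, 281, 282, 283, 284, 285, 286, 287, 288, 289, 290, 291, 292, 293, 294, 295, 296, 297, 298, 299, 300, 301, 302, 303, 304, 305]
190 159 158 157 156 155 154 155 148 153 150 145 152 152 147 152 146 149 148 151 149 149 150 150 149 152 150 152 152 153 153 152 153 153 153 157 139
191 157 156 154 156 156 153 153 151 152 150 153 151 152 150 149 148 148 147 151 151 147 153 148 149 150 147 152 151 151 152 150 149 154 154 153 149
192 158 154 150 153 150 152 150 149 147 149 148 141 142 138 134 121 129 138 139 144 142 142 147 148 145 143 145 148 147 145 150 149 149 150 151 150
193 151 151 150 151 147 149 146 145 137 137 131 116 108  96  91  88  89  98 102 103 114 130 147 146 148 150 148 153 149 152 151 150 153 152 155 155
194 155 155 152 152 150 150 146 142 125  87  79  84  84  81  83  82  78  78  82  81  83  90 111 134 143 147 147 151 150 151 152 151 150 152 152 154
195 153 149 150 151 148 145 131 105  80  73  80 107 122  79 107 142 139 133 133 128 118 106  84  99 128 146 147 146 151 150 145 150 153 150 149 149
196 155 147 147 147 145 12
[... 3417 characters left out ...]
 147 144 146 146 142 139 140 138 137 135 130 127 125 118 111 112 107 101  94  85  87  93  93  95  94  91 113
220 156 155 157 150 139 142 145 147 149 144 147 144 151 159 164 170 172 164 162 156 142 125 120 113 110 109 101  91  84  86  93  99  96  96  92  96
221 157 154 152 141 137 144 149 147 142 152 161 177 187 188 183 181 178 175 172 170 165 155 135 116 107 104  95  93  87  86  95  95  95  95  95  94
222 155 156 152 143 137 141 142 154 169 174 183 187 190 189 187 182 177 176 173 169 167 161 152 144 133 107  99  92  88  89  90  93  94  94  93  95
223 153 152 152 145 139 141 151 169 185 182 182 192 189 180 168 165 162 161 164 163 164 159 154 155 150 143 112  91  84  85  91  97  92  97  94  92
```

```bash
python3 -c "
from h import *
g=cv2.cvtColor(cv2.imread('pics/w4.png'),6)
print('cols',list(range(270,300)))
for r in range(205,224): print(r,' '.join('%3d'%x for x in g[r,270:300]))
im=cv2.imread('pics/w3.png')
a=cv2.resize(im[0:180,200:380],(600,600),interpolation=2)
b=cv2.resize(cv2.imread('pics/w8.png')[185:225,265:309],(200,182),interpolation=2)
c=np.zeros((600,800,3),np.uint8);c[:,:600]=a;c[:182,600:]=b
b=cv2.resize(cv2.imread('pics/w4.png')[190:230,262:306],(200,182),interpolation=2);c[200:382,600:]=b
s=cv2.imread('pics/sc1.png')[180:230,245:300];c[400:582,600:]=cv2.resize(s,(200,182),interpolation=2)
cv2.imwrite('pics/mos.png',c)
"
```

```text
cols [270, 271, 272, 273, 274, 275, 276, 277, 278, 279, 280, 281, 282, 283, 284, 285, 286, 287, 288, 289, 290, 291, 292, 293, 294, 295, 296, 297, 298, 299]
205 131 128 116  77 108 144 145 145 145 145 150 146 153 148 139 141 136 129 121 114 114 106  88  82  67  94 133 129 126 129
206 126 125  97  88 129 143 149 149 148 149 149 151 148 147 142 138 133 126 119 117 111 104  92  81  72  75 104 129 126 129
207 131 123  98  97 141 144 147 146 150 149 150 153 149 146 140 138 132 129 123 113 110 104  97  84  83  84 105 129 128 125
208 130 119  89  99 145 147 145 147 145 147 150 150 151 143 141 137 135 128 119 117 109 103  94  86  71  58  95 131 129 127
209 128 116  74 104 145 144 148 144 149 149 150 151 148 147 141 134 137 129 121 117 108 104  99  87  76  57  97 131 131 127
210 130 120  87 108 149 146 150 148 152 148 150 150 150 144 142 135 133 129 121 111 113 103  96  88  77  59  73 103 129 128
211 129 116  85 113 151 146 147 150 148 145 149 149 149 146 142 137 132 129 121 116 112 105  97  87  74  63  81 102 130 130
212 128 126 120 122 146 148 146 150 148 146 147 153 148 146 138 139 131 128 
[... 711 characters left out ...]
 149 146 142 148 143 141 137 127 127 142 146 129 105  95  84  78  80  81  80  79
219 125 127 138 158 154 153 151 145 152 150 147 144 148 146 140 138 134 130 128 123 129 123 103  93  87  81  82  79  83  81
220 128 129 145 156 151 151 150 151 149 149 147 145 134 132 146 143 138 130 122 118 110 109 104  92  88  83  77  79  80  77
221 127 121 124 148 152 149 149 150 144 142 158 163 142 137 145 146 142 137 139 149 159 130 123 103  94  77  78  76  77  77
222 128 112 103 131 139 148 154 153 147 148 147 154 146 145 147 143 143 144 143 142 142 137 140 136 133 133 134 114 109  95
223 132 137 136 146 149 153 149 152 146 146 147 142 144 144 143 139 142 142 139 141 137 140 138 136 138 137 134 134 131 128
```

View pics/mos.png

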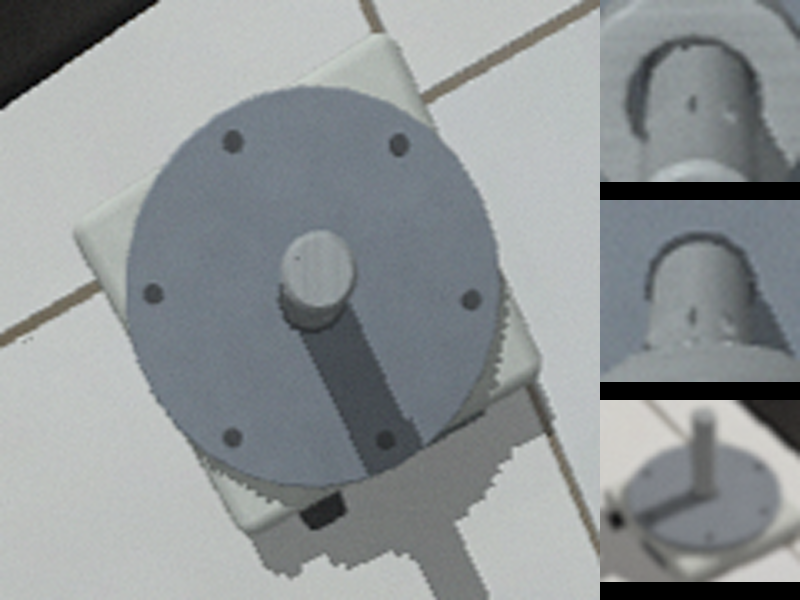

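The mosaic shows the housing square with world x. The shank's cross-hole shows only weakly, so I'll need a lower viewpoint for it. First I'll feel the shank's height with the shut fingers.

Emit:
{"api": "send_rows", "payload": {
  "motion": [
    {"travel": [0.008,0,0.05],"hand": -1,"angular": [0,0,0]},
    {"travel": [0.008,0,0.1],"hand": -1,"angular": [0,0,0]},
    {"travel": [0.008,0,0.15],"hand": -1,"angular": [0,0,0]},
    {"travel": [0.008,0,0.2],"hand": -1,"angular": [0,0,0]},
    {"travel": [0.008,0,0.22],"hand": -1,"angular": [0,0,0]},
    {"travel": [0.008,0,0.22],"hand": -1,"angular": [0,0,0]},
    {"travel": [0.008,0,0.22],"hand": -1,"angular": [0,0,0]},
    {"travel": [0.008,0,0.22],"hand": -1,"angular": [0,0,0]}
  ]
}}

```text
t: 12.28
tcp_pos: [0.5149, -0.0455, 0.1105]
orientation: [[0.887, -0.462, 0.001], [-0.462, -0.887, -0.0], [0.001, -0.0, -1.0]]
contact_force: [0.9, -0.5, 0.3]
opening: -0.0001
gripper_force: 0.0
```

Emit:
{"api": "send_rows", "payload": {
  "motion": [
    {"travel": [0,0,0.01],"hand": -1,"angular": [0,0,0]},
    {"travel": [0,0,0.02],"hand": -1,"angular": [0,0,0]},
    {"travel": [0,0,0.02],"hand": -1,"angular": [0,0,0]},
    {"travel": [0,0,0.02],"hand": -1,"angular": [0,0,0]}
  ]
}}

```text
t: 12.62
tcp_pos: [0.5146, -0.0454, 0.1072]
orientation: [[0.887, -0.462, 0.0], [-0.462, -0.887, -0.0], [0.0, -0.0, -1.0]]
contact_force: [-0.8, -0.6, -0.0]
opening: -0.0
gripper_force: 0.0
```

Emit:
{"api": "send_rows", "payload": {
  "motion": [
    {"travel": [0,0,0.01],"hand": -1,"angular": [0,0,0]},
    {"travel": [0,0,0.015],"hand": -1,"angular": [0,0,0]},
    {"travel": [0,0,0.015],"hand": -1,"angular": [0,0,0]},
    {"travel": [0,0,0.015],"hand": -1,"angular": [0,0,0]}
  ]
}}

```text
t: 12.95
tcp_pos: [0.5149, -0.0455, 0.1051]
orientation: [[0.887, -0.462, 0.001], [-0.462, -0.887, -0.0], [0.001, -0.0, -1.0]]
contact_force: [1.4, 0.3, 1.6]
opening: -0.0002
gripper_force: 0.7
```

Emit:
{"api": "send_rows", "payload": {
  "motion": [
    {"travel": [0,0,0.006],"hand": -1,"angular": [0,0,0]},
    {"travel": [0,0,0.006],"hand": -1,"angular": [0,0,0]},
    {"travel": [0,0,0.006],"hand": -1,"angular": [0,0,0]}
  ]
}}

```text
t: 13.2
tcp_pos: [0.5151, -0.0455, 0.1051]
orientation: [[0.887, -0.462, 0.001], [-0.462, -0.887, -0.0], [0.001, -0.0, -1.0]]
contact_force: [-1.8, 0.6, 4.7]
opening: 0.0004
gripper_force: 2.8
```

Emit:
{"api": "send_rows", "payload": {
  "motion": [
    {"travel": [0,0,0.006],"hand": -1,"angular": [0,0,0]},
    {"travel": [0,0,0.006],"hand": -1,"angular": [0,0,0]},
    {"travel": [0,0,0.006],"hand": -1,"angular": [0,0,0]}
  ]
}}

```text
t: 13.45
tcp_pos: [0.5153, -0.0455, 0.105]
orientation: [[0.887, -0.462, 0.001], [-0.462, -0.887, -0.0], [0.001, -0.0, -1.0]]
contact_force: [-4.1, 1.1, 9.5]
opening: -0.0002
gripper_force: 4.8
```

Contact is at z = 0.105, so the hole centre is at z ≈ 0.077. I'm backing off and turning round to look at the hole from the robot's side.

Emit:
{"api": "send_rows", "payload": {
  "motion": [
    {"travel": [0,0,-0.3],"hand": -1,"angular": [0,0,0]},
    {"travel": [0,0,-0.6],"hand": -1,"angular": [0,0,-0.5]},
    {"travel": [-0.2,0,-0.8],"hand": -1,"angular": [0,0,-0.5]},
    {"travel": [-0.3,0,-0.8],"hand": -1,"angular": [0,0,-0.5]},
    {"travel": [-0.3,0,-0.8],"hand": -1,"angular": [0,0,-0.5]},
    {"travel": [-0.3,0,-0.8],"hand": -1,"angular": [0,0,-0.5]},
    {"travel": [-0.3,0,-0.8],"hand": -1,"angular": [0,0,-0.5]},
    {"travel": [-0.3,0,-0.8],"hand": -1,"angular": [0,0,-0.5]},
    {"travel": [-0.3,0,-0.8],"hand": -1,"angular": [0,0,-0.5]},
    {"travel": [-0.3,0,-0.8],"hand": -1,"angular": [0,0,-0.5]},
    {"travel": [-0.3,0,-0.8],"hand": -1,"angular": [0,0,-0.5]},
    {"travel": [-0.3,0,-0.8],"hand": -1,"angular": [0,0,-0.5]},
    {"travel": [-0.3,0,-0.8],"hand": -1,"angular": [0,0,-0.5]},
    {"travel": [-0.3,0,-0.8],"hand": -1,"angular": [0,0,-0.5]},
    {"travel": [-0.3,0,-0.8],"hand": -1,"angular": [0,0,-0.5]},
    {"travel": [-0.3,0,-0.8],"hand": -1,"angular": [0,0,-0.5]}
  ]
}}

```text
t: 14.78
tcp_pos: [0.4746, -0.0246, 0.2228]
orientation: [[0.464, 0.886, -0.0], [0.886, -0.464, 0.0], [-0.0, -0.0, -1.0]]
contact_force: [-0.0, -0.5, 0.1]
opening: 0.0
gripper_force: 0.0
```

```bash
cat >> h.py <<'E'
def goalR(pos,xyaw,tilt=0):
    """tool x heading xyaw; tilt>0 leans tool z away from heading (camera looks flatter)"""
    o=get_obs();R=np.array(o["orientation"]);t=R.T@(np.array(pos)-o["tcp_pos"])/.15
    h=np.array([np.cos(xyaw),np.sin(xyaw),0]);Z=np.array([0,0,1.])
    z=-h*np.sin(tilt)-Z*np.cos(tilt);x=h*np.cos(tilt)-Z*np.sin(tilt);T=np.c_[x,np.cross(z,x),z]
    a=Ro.from_matrix(R.T@T).as_rotvec()/np.pi
    print("t",round(o["t"],2),"tcp",o["tcp_pos"].round(4),"q",o["joint_pos"].round(2),"F",o["contact_force"].round(2),"open",round(o["opening"],4),"travel",t.round(3),"ang",a.round(4))
E
python3 -c "
from h import *
goalR([.515-.035*np.cos(.34),-.047+.035*np.sin(.34),.14],2.8,.524)"
```

```text
t 14.78 tcp [ 0.4746 -0.0246  0.2228] q [-0.16 -0.27  2.04  0.    1.38  0.32] F [-0.02 -0.47  0.09] open 0.0 travel [-0.04   0.077  0.552] ang [-0.1425 -0.1237 -0.5309]
```

Emit:
{"api": "send_rows", "payload": {
  "motion": [
    {"travel": [-0.04,0.077,0],"hand": -1,"angular": [-0.1425,-0.124,-0.531]},
    {"travel": [-0.04,0.077,0],"hand": -1,"angular": [-0.1425,-0.124,-0.531]},
    {"travel": [-0.04,0.077,0],"hand": -1,"angular": [-0.1425,-0.124,-0.531]},
    {"travel": [-0.04,0.077,0],"hand": -1,"angular": [-0.1425,-0.124,-0.531]},
    {"travel": [-0.04,0.077,0],"hand": -1,"angular": [-0.1425,-0.124,-0.531]},
    {"travel": [-0.04,0.077,0],"hand": -1,"angular": [-0.1425,-0.124,-0.531]},
    {"travel": [-0.04,0.077,0],"hand": -1,"angular": [-0.1425,-0.124,-0.531]},
    {"travel": [-0.04,0.077,0],"hand": -1,"angular": [-0.1425,-0.124,-0.531]},
    {"travel": [-0.04,0.077,0],"hand": -1,"angular": [-0.1425,-0.124,-0.531]},
    {"travel": [-0.04,0.077,0],"hand": -1,"angular": [-0.1425,-0.124,-0.531]},
    {"travel": [-0.04,0.077,0],"hand": -1,"angular": [-0.1425,-0.124,-0.531]},
    {"travel": [-0.04,0.077,0],"hand": -1,"angular": [-0.1425,-0.124,-0.531]},
    {"travel": [-0.04,0.077,0],"hand": -1,"angular": [-0.1425,-0.124,-0.531]},
    {"travel": [-0.04,0.077,0.2],"hand": -1,"angular": [-0.1425,-0.124,-0.531]},
    {"travel": [-0.04,0.077,0.4],"hand": -1,"angular": [-0.1425,-0.124,-0.531]},
    {"travel": [-0.04,0.077,0.55],"hand": -1,"angular": [-0.1425,-0.124,-0.531]},
    {"travel": [-0.04,0.077,0.55],"hand": -1,"angular": [-0.1425,-0.124,-0.531]},
    {"travel": [-0.04,0.077,0.55],"hand": -1,"angular": [-0.1425,-0.124,-0.531]}
  ]
}}

```text
t: 16.28
tcp_pos: [0.4813, -0.0352, 0.1392]
orientation: [[-0.817, 0.334, 0.47], [0.289, 0.943, -0.167], [-0.499, -0.001, -0.867]]
contact_force: [0.3, 0.1, 1.4]
opening: 0.0001
gripper_force: 0.0
```

```bash
python3 -c "
from h import *
snap('wrist')
goalR([.515-.035*np.cos(.34),-.047+.035*np.sin(.34),.14],2.8,.524)
snap('wrist','s1')
for z in(.03,.077,.105): print(proj('s1',[.515,-.047,z]))
g=cv2.cvtColor(cv2.imread('pics/s1.png'),6)
u,v=proj('s1',[.515,-.047,.077]).astype(int)
for r in range(v-18,v+19): print(r,' '.join('%3d'%x for x in g[r,u-22:u+23]))
print(u-22)
"
```

```text
t 16.33 tcp [ 0.4827 -0.0353  0.1415] q [-0.12 -0.5   2.4  -0.16  0.73 -1.26] F [0.13 0.1  0.52] open 0.0001 travel [ 0.009 -0.002  0.007] ang [0.0002 0.0006 0.0004]
[287.21945979 173.94263259]
[287.28421466 215.91681623]
[287.3322155  247.03100914]
197 176 178 191 196 195 201 202 201 203 205 187 128 116 118 124 122 119 121 126 124 124 123 124 124 121 122 124 120 122 121 123 118 115 149 204 219 222 219 226 230 234 235 238 227 189
198 172 177 179 188 197 200 200 199 201 207 190 127 116 120 122 123 122 122 127 126 123 125 125 125 122 125 123 122 123 121 122 118 116 143 200 222 224 227 230 234 239 236 212 186 179
199 171 169 173 176 184 193 203 198 200 202 188 132 118 123 121 123 121 122 125 122 126 124 125 124 122 126 125 122 120 125 123 119 112 138 195 226 224 227 232 235 227 200 182 177 179
200 174 172 174 170 174 181 189 200 206 208 184 117 120 120 126 123 123 121 125 127 126 122 122 119 124 119 124 123 123 121 118 122 117 139 205 230 233 234 236 223 195 179 175 177 179
201 172 170 173 172 173 171 173 180 188 203 184 111 120 120 120 124 124 123 123 126 126 124 126 122 125 121 121 12
[... 5261 characters left out ...]
 227 111 118 125 122 122 126 121 121 121 122 127 128 125 126 123 120 122 122 119 120 122 119 118 118 155 170  41  46  45  43  52  48  51  51  53
231 240 239 239 240 237 207 163 175 202 202 113 120 121 122 124 122 124 122 121 127 123 128 127 125 122 122 124 120 117 115 121 123 118 115 155 169  37  47  49  51  53  53  52  56  53
232 239 239 238 240 240 238 203 171 181 171 119 120 119 125 125 125 121 123 122 126 124 126 128 121 122 124 123 123 117 118 122 121 117 118 154 172  44  53  54  57  55  57  58  63  57
233 240 239 239 240 242 245 221 100  76  94 120 120 121 122 126 126 120 122 122 123 128 129 125 124 120 119 124 121 119 117 123 119 119 118 137 142  48  56  61  62  63  61  63  59  59
265
```

```bash
python3 -c "
from h import *
ims=[snap('wrist','s2')['image'].astype(float) for i in range(12)]
m=np.mean(ims,0);np.save('pics/s2m.npy',m)
g=m.mean(2)
base=g[220:240,270:305].mean(0)
u=proj('s2',[.515,-.047,.077]);print(u)
print('     ',' '.join('%3d'%x for x in range(275,300)))
for r in range(196,224): print(r,' '.join('%3d'%round(x) for x in (g[r,270:305]-base)[5:30]))
"
```

```text
[287.42854953 217.32079381]
      275 276 277 278 279 280 281 282 283 284 285 286 287 288 289 290 291 292 293 294 295 296 297 298 299
196  56   4  -4  -3  -3  -3  -2  -2  -1  -4  -7  -9  -6  -4  -3  -4  -4  -3  -1  -1  -2  -3  -6  32  73
197  54   2  -4  -3  -4  -3  -2  -1  -1  -3  -6  -9  -6  -4  -3  -3  -5  -3   0  -2  -2  -1  -5  36  79
198  52  -1  -3  -2  -3  -3  -2   0  -1  -3  -7  -8  -7  -4  -2  -4  -5  -3   0  -1  -1  -2  -6  37  82
199  46  -1  -4  -3  -2  -3  -2  -1  -2  -3  -7  -8  -6  -5  -3  -4  -5  -3  -1   0  -2   0  -5  36  81
200  42  -1  -4  -3  -2  -2  -2  -1  -1  -3  -6  -8  -6  -4  -3  -4  -4  -3  -1   0  -1  -2  -4  30  71
201  38  -1  -3  -2  -3  -3  -1  -1  -1  -4  -6  -8  -8  -5  -1  -3  -4  -3  -1  -1  -3  -1  -4  23  61
202  35  -1  -3  -3  -2  -3  -1  -1  -2  -4  -6  -9 -10  -5  -2  -3  -3  -2   0  -1  -2  -2  -3  20  54
203  28  -2  -3  -2  -2  -2  -2   0  -2  -4  -6  -8 -11  -6  -2  -3  -4  -3   0   0  -1  -1  -5  16  45
204  22  -2  -2  -1  -1  -2  -1  -1  -3  -4  -7  -9 -12  -7  -2  -3  -4  -2   0  -1  -3  -1  -4  13  37
205  19  -3  -2  -1  -2  -1  -
[... 1245 characters left out ...]
  -2  -1  -2  -2  -3  -4  -4  -3  -4  -2  -2  -2  -2   0  -2  -1  -1   6  47
218  14  -2  -1  -1   0  -1   0  -2  -3  -2  -3  -4  -3  -3  -3  -3  -2  -2  -1  -1   0  -2  -2   4  54
219  18  -3  -1   0   0   0  -1  -2  -2  -2  -4  -3  -4  -3  -4  -3  -3  -2  -1  -1  -1  -2  -2   1  57
220  16  -2  -1   0   0  -1  -1  -2  -2  -3  -3  -4  -4  -4  -3  -2  -2  -3  -2  -1  -1  -1  -2  -2  58
221  11  -2   0   0   0  -1  -1  -2  -3  -3  -3  -4  -4  -3  -3  -3  -2  -2  -1  -1  -1  -2  -2  -1  51
222   7  -2   1  -1  -1  -1  -1  -2  -3  -3  -3  -4  -3  -4  -3  -2  -3  -2  -1  -1  -1  -1  -1  -3  47
223   6  -2   0   0   0  -2  -2  -2  -2  -3  -3  -4  -5  -5  -4  -3  -3  -3  -2  -1  -1  -1  -1  -4  27
```

```bash
python3 -c "
from h import *
goalR([.515-.047,-.047,.111],3.13,.8)"
```

```text
t 16.98 tcp [ 0.4822 -0.0353  0.1406] q [-0.12 -0.5   2.41 -0.16  0.73 -1.26] F [-0.11 -0.98  0.5 ] open -0.0004 travel [ 0.153 -0.105  0.139] ang [-0.0646 -0.0868 -0.0825]
```

Emit:
{"api": "send_rows", "payload": {
  "motion": [
    {"travel": [0.153,-0.105,0.139],"hand": -1,"angular": [-0.0646,-0.0868,-0.0825]},
    {"travel": [0.153,-0.105,0.139],"hand": -1,"angular": [-0.0646,-0.0868,-0.0825]},
    {"travel": [0.153,-0.105,0.139],"hand": -1,"angular": [-0.0646,-0.0868,-0.0825]},
    {"travel": [0.153,-0.105,0.139],"hand": -1,"angular": [-0.0646,-0.0868,-0.0825]},
    {"travel": [0.153,-0.105,0.139],"hand": -1,"angular": [-0.0646,-0.0868,-0.0825]},
    {"travel": [0.153,-0.105,0.139],"hand": -1,"angular": [-0.0646,-0.0868,-0.0825]},
    {"travel": [0.153,-0.105,0.139],"hand": -1,"angular": [-0.0646,-0.0868,-0.0825]},
    {"travel": [0.153,-0.105,0.139],"hand": -1,"angular": [-0.0646,-0.0868,-0.0825]}
  ]
}}

```text
t: 17.65
tcp_pos: [0.4676, -0.0474, 0.1106]
orientation: [[-0.698, 0.014, 0.716], [0.01, 1.0, -0.009], [-0.716, 0.001, -0.698]]
contact_force: [-1.1, -0.1, 0.8]
opening: 0.0001
gripper_force: 0.0
```

```bash
python3 -c "
from h import *
for i in range(3): snap('wrist')
goalR([.515-.047,-.047,.111],3.13,.8)
ims=[snap('wrist','s3')['image'].astype(float) for i in range(10)]
m=np.mean(ims,0);np.save('pics/s3m.npy',m)
g=m.mean(2)
for z in(.03,.077,.105): print(proj('s3',[.515,-.047,z]))
u,v=proj('s3',[.515,-.047,.077]).astype(int)
print('     ',' '.join('%3d'%x for x in range(u-16,u+18)))
for r in range(v-16,v+16): print(r,' '.join('%3d'%round(x) for x in g[r,u-16:u+18]))
"
```

```text
t 17.8 tcp [ 0.4686 -0.0469  0.1118] q [-0.36 -0.67  2.63  0.57  0.47 -2.33] F [-0.46 -0.84 -0.06] open -0.0001 travel [ 0.006 -0.001  0.001] ang [0.     0.     0.0001]
[287.90574971 180.93945824]
[287.98937828 238.0790707 ]
[288.04758441 277.8486784 ]
      271 272 273 274 275 276 277 278 279 280 281 282 283 284 285 286 287 288 289 290 291 292 293 294 295 296 297 298 299 300 301 302 303 304
222  61  63  61  58  88 128 123 125 126 126 126 126 129 129 127 127 129 128 129 128 127 125 127 127 124 123 120 120 120 101  56  60  60  60
223  61  62  59  56  86 126 122 124 127 127 125 126 128 128 127 127 128 129 129 129 127 127 127 125 125 122 121 120 120 101  56  58  59  61
224  61  61  59  56  85 124 123 125 126 127 126 125 127 128 127 127 128 128 129 127 128 127 127 125 124 123 121 121 121 102  55  59  59  59
225  60  59  58  56  83 122 123 125 126 126 127 126 128 129 127 127 127 128 128 127 127 127 126 126 123 122 121 121 121 102  56  60  61  59
226  60  60  58  55  84 123 122 125 127 127 126 127 129 128 128 127 128 130 130 129 127 127 126 126 125 123 120 120 121 103  57  62  60  60
227  
[... 3074 characters left out ...]

249  56  55  49  77 118 121 124 126 126 127 127 127 130 132 132 129 129 129 129 132 131 130 127 124 124 123 122 118 117 132 125  49  54  54
250  56  51  91 140 131 116 119 119 120 120 121 115  96  88  89  87  86  85 101 125 123 121 119 118 117 119 116 114 115 125 114  48  54  55
251  54 100 146 125 121 119 118 119 119 118 119 113  81  43  45  46  45  43  66 108 118 117 117 117 116 116 117 116 115 128 120  49  54  56
252  52 105 151 118 118 119 119 119 119 119 119 114  80  37  39  39  39  36  61 106 118 117 116 117 116 116 116 116 115 128 121  47  52  54
253  53 106 151 119 119 120 118 118 118 118 120 113  80  36  41  40  40  38  63 107 119 117 116 115 117 116 116 116 116 129 121  48  53  53
```

```bash
python3 -c "
from h import *
c=eyes.capture('wrist');print(np.array(c['K']).round(1).tolist())
M=np.array(c['mount']);d=np.load('pics/s3.npz')
for v in(250,255): print('tips',tool(286.2,v,0))
# spindle in s3: axis ray at col 287.4
for u in(287.4,):
  for v,z in((233.8,.077),(277.8,.105)): print(ray('s3',u,v,z))
g=np.load('pics/s3m.npy').mean(2)
for r in (252,258,264): print(r,' '.join('%3d'%x for x in g[r,262:312]))
# platform/collar edges in s3 and s2
print(proj('s3',[.506,-.048,.077]),proj('s3',[.524,-.046,.077]),proj('s3',[.515,-.047,.046]))
for r in(185,190,195,200,205,210): print(r,' '.join('%3d'%x for x in g[r,252:324:2]))
"
```

```text
[[309.4, 0.0, 286.1], [0.0, 309.4, 208.7], [0.0, 0.0, 1.0]]
tips [ 0.00893037 -0.00082004  0.        ]
tips [ 0.00616369 -0.00081653  0.        ]
[ 0.50721507 -0.04735494  0.077     ]
[ 0.51487337 -0.04742457  0.105     ]
252  62  62  60  60  59  59  58  57  55  51 104 151 118 118 119 119 119 118 118 119 113  79  36  38  39  38  35  61 106 118 117 115 116 116 116 115 115 115 128 121  47  51  53  53  53  52  53  53  52  52
258  63  62  62  61  61  60  60  61  61  59  85 122 120 118 119 118 118 117 117 120 106  63  38  41  40  40  37  50  92 120 117 116 115 116 116 115 115 115 123 110  49  52  55  54  54  55  56  54  42  30
264  53  51  52  51  51  50  49  48  46  79 120 119 119 119 118 118 117 116 118 119 107  61  38  40  39  38  36  51  92 118 116 116 116 116 115 114 115 116 116  94  35  38  37  38  37  39  38  37  36  38
[286.42763294 233.10901591] [289.43964649 242.69436374] [287.93247013 199.19631148]
185 187 186 187 189 145 121 123 126 124 125 133 154 123 125 125 123 122 121 123 122 121 120 120 121 174 216 169 133 122 123 124 124 120 172 190 189
190 190 189 191 192 131 120 152 208 231 233 231 236 111 120 121 122 125 124 127 126 125 122 121 121 182 235 234 234 236 237 224 153 118 165 192 190
195 186 188 190 193 134 204 223 228 231 234 224 125 117 123 128 127 129 128 129 130 129 126 122 121 119 119 136 232 235 233 233 231 220 150 189 190
200 182 183 184 185 185 204 220 226 232 237 216 116 119 123 127 126 129 128 129 129 127 125 123 120 119 117 130 227 238 234 231 227 212 188 189 188
205 184 183 183 185 184 185 184 201 220 226 232 239 146 123 127 126 129 128 129 128 128 126 122 118 191 239 234 230 227 224 201 186 185 184 184 184
210  50  54  70  93 146 182 195 187 185 183 184 187 121 123 127 125 128 127 129 129 128 126 123 119 154 189 185 186 188 193 197 150 133  63  53  38
```

```bash
python3 -c "
from h import *
print(tool(287.5,271,-.0073))
for i in range(2):
  c=eyes.capture('wrist');print(np.array(c['mount']).round(4).tolist())
o=get_obs();print(o['tcp_pos'],o['t'])
"
```

```text
[ 0.00106523 -0.00016914 -0.0073    ]
[[0.0012, -0.9562, -0.2929, 0.0746], [1.0, 0.0014, -0.0004, -0.0008], [0.0008, -0.2929, 0.9562, -0.1433], [0.0, 0.0, 0.0, 1.0]]
[[0.0012, -0.9562, -0.2929, 0.0746], [1.0, 0.0014, -0.0004, -0.0008], [0.0008, -0.2929, 0.9562, -0.1433], [0.0, 0.0, 0.0, 1.0]]
[ 0.46807276 -0.0470188   0.11106224] 18.6
```

The flatter, averaged picture shows right through the hole. The near mouth spans columns 279–293 and rows 228–240, so the axis yaw is about +0.09. Next is the clip.

```bash
python3 -c "
from h import *
goalR([.44,-.12,.21],1.5,0)"
```

```text
t 18.6 tcp [ 0.4681 -0.047   0.1111] q [-0.36 -0.67  2.64  0.57  0.47 -2.34] F [-0.12  0.74  0.59] open 0.0002 travel [-0.347 -0.489 -0.59 ] ang [0.2065 0.1946 0.4883]
```

Emit:
{"api": "send_rows", "payload": {
  "motion": [
    {"travel": [-0.2,-0.2,-0.59],"hand": -1,"angular": [0,0,0]},
    {"travel": [-0.347,-0.489,-0.59],"hand": -1,"angular": [0.2065,0.1946,0.4883]},
    {"travel": [-0.347,-0.489,-0.59],"hand": -1,"angular": [0.2065,0.1946,0.4883]},
    {"travel": [-0.347,-0.489,-0.59],"hand": -1,"angular": [0.2065,0.1946,0.4883]},
    {"travel": [-0.347,-0.489,-0.59],"hand": -1,"angular": [0.2065,0.1946,0.4883]},
    {"travel": [-0.347,-0.489,-0.59],"hand": -1,"angular": [0.2065,0.1946,0.4883]},
    {"travel": [-0.347,-0.489,-0.59],"hand": -1,"angular": [0.2065,0.1946,0.4883]},
    {"travel": [-0.347,-0.489,-0.59],"hand": -1,"angular": [0.2065,0.1946,0.4883]},
    {"travel": [-0.347,-0.489,-0.59],"hand": -1,"angular": [0.2065,0.1946,0.4883]},
    {"travel": [-0.347,-0.489,-0.59],"hand": -1,"angular": [0.2065,0.1946,0.4883]},
    {"travel": [-0.347,-0.489,-0.59],"hand": -1,"angular": [0.2065,0.1946,0.4883]},
    {"travel": [-0.347,-0.489,-0.59],"hand": -1,"angular": [0.2065,0.1946,0.4883]},
    {"travel": [-0.347,-0.489,-0.59],"hand": -1,"angular": [0.2065,0.1946,0.4883]},
    {"travel": [-0.347,-0.489,-0.59],"hand": -1,"angular": [0.2065,0.1946,0.4883]},
    {"travel": [-0.347,-0.489,-0.59],"hand": -1,"angular": [0.2065,0.1946,0.4883]},
    {"travel": [-0.347,-0.489,-0.59],"hand": -1,"angular": [0.2065,0.1946,0.4883]},
    {"travel": [-0.347,-0.489,-0.59],"hand": -1,"angular": [0.2065,0.1946,0.4883]},
    {"travel": [-0.347,-0.489,-0.59],"hand": -1,"angular": [0.2065,0.1946,0.4883]}
  ]
}}

```text
t: 20.1
tcp_pos: [0.4401, -0.1203, 0.2097]
orientation: [[0.07, 0.998, -0.0], [0.998, -0.07, -0.0], [-0.0, -0.0, -1.0]]
contact_force: [-0.1, 0.1, 1.0]
opening: 0.0003
gripper_force: 0.0
```

```bash
python3 -c "
from h import *
goalR([.45,-.255,.21],-.1,0)"
```

```text
t 20.1 tcp [ 0.4401 -0.1203  0.2097] q [-0.38 -0.31  2.09 -0.    1.36 -0.31] F [-0.08  0.1   0.96] open 0.0003 travel [-0.891  0.128 -0.002] ang [-0.000e+00  1.000e-04  5.096e-01]
```

Emit:
{"api": "send_rows", "payload": {
  "motion": [
    {"travel": [-0.89,0.13,0],"hand": 1,"angular": [0,0,0.51]},
    {"travel": [-0.89,0.13,0],"hand": 1,"angular": [0,0,0.51]},
    {"travel": [-0.89,0.13,0],"hand": 1,"angular": [0,0,0.51]},
    {"travel": [-0.89,0.13,0],"hand": 1,"angular": [0,0,0.51]},
    {"travel": [-0.89,0.13,0],"hand": 1,"angular": [0,0,0.51]},
    {"travel": [-0.89,0.13,0],"hand": 1,"angular": [0,0,0.51]},
    {"travel": [-0.89,0.13,0],"hand": 1,"angular": [0,0,0.51]},
    {"travel": [-0.89,0.13,0],"hand": 1,"angular": [0,0,0.51]},
    {"travel": [-0.89,0.13,0],"hand": 1,"angular": [0,0,0.51]},
    {"travel": [-0.89,0.13,0],"hand": 1,"angular": [0,0,0.51]},
    {"travel": [-0.89,0.13,0],"hand": 1,"angular": [0,0,0.51]},
    {"travel": [-0.89,0.13,0],"hand": 1,"angular": [0,0,0.51]},
    {"travel": [-0.89,0.13,0],"hand": 1,"angular": [0,0,0.51]},
    {"travel": [-0.89,0.13,0],"hand": 1,"angular": [0,0,0.51]},
    {"travel": [-0.89,0.13,0],"hand": 1,"angular": [0,0,0.51]}
  ]
}}

```text
t: 21.35
tcp_pos: [0.4498, -0.2542, 0.2101]
orientation: [[0.995, -0.098, 0.0], [-0.098, -0.995, -0.0], [0.0, 0.0, -1.0]]
contact_force: [1.0, -0.7, -0.4]
opening: 0.0856
gripper_force: 0.0
```

```bash
python3 -c "
from h import *
goalR([.45,-.255,.21],-.1,0)
for i in range(3): snap('wrist')
snap('wrist','c1')
print(proj('c1',[.506,-.27,.02]))
im=cv2.imread('pics/c1.png');g=cv2.cvtColor(im,6)
u,v=proj('c1',[.506,-.27,.0]).astype(int)
x0=max(0,u-100);y0=max(0,v-80)
crop=im[y0:y0+150,x0:x0+200];print(x0,y0,crop.shape)
cv2.imwrite('pics/c1c.png',cv2.resize(crop,None,fx=4,fy=4,interpolation=2))
"
```

```text
t 21.35 tcp [ 0.4498 -0.2542  0.2101] q [-0.62 -0.16  1.97 -0.    1.34  1.05] F [ 0.96 -0.68 -0.38] open 0.0856 travel [0.002 0.005 0.   ] ang [ 0.0001 -0.0001  0.0005]
[294.30605806 131.02306366]
193 50 (150, 200, 3)
```

View pics/c1c.png

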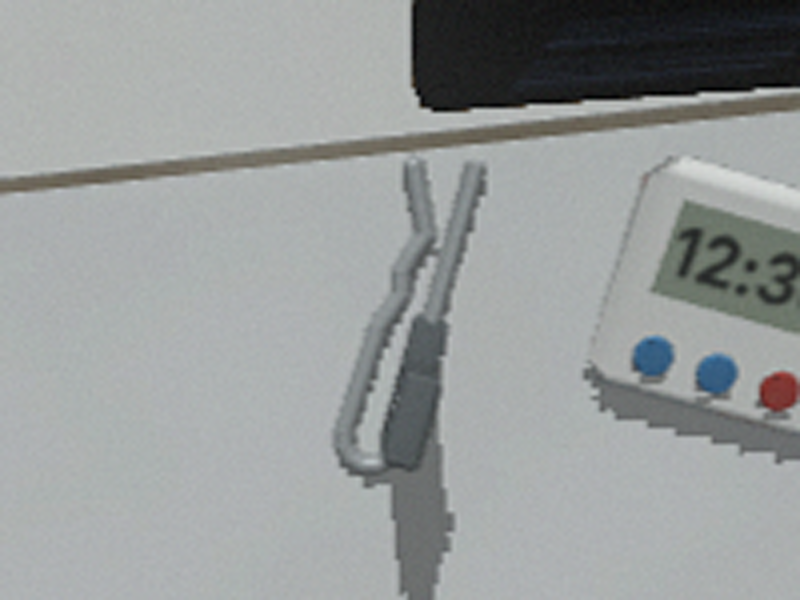

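The clip lies with its straight leg pointing away from the robot. In the crop its tip is at (475,163), its nose end at (432,318) and its tab at about (415,420).

```bash
python3 -c "
from h import *
f=lambda a,b,z: ray('c1',a/4+193,b/4+50,z)
T=f(476,163,.004);N=f(437,315,.004);d=(T-N)[:2];L=np.linalg.norm(d);d/=L;print(T,N,L,'yaw',np.arctan2(d[1],d[0]))
o=T[:2]-.066*d;print('origin',o)
R=np.c_[d,[-d[1],d[0]]]
for n,p in dict(tabtopF1=(12,5,43),tabtopF2=(12,-5,43),tabtopB1=(-12,5,43),tabtopB2=(-12,-5,43),tabbotF=(12,0,6),nose=(24,5,6),nose2=(24,-5,6),tip=(66,0,3),flare=(62,19,3)).items():
  p=np.array(p)/1e3;w=o+R@p[:2];print(n,((proj('c1',[*w,p[2]])-[193,50])*4).round(0))
goalR([*o,.15],np.arctan2(d[1],d[0]),0)
"
```

```text
[ 0.54444628 -0.29275709  0.004     ] [ 0.50668576 -0.27921917  0.004     ] 0.04011399358354518 yaw -0.34424520072289505
origin [ 0.48231847 -0.270483  ]
tabtopF1 [411. 374.]
tabtopF2 [450. 384.]
tabtopB1 [387. 468.]
tabtopB2 [426. 477.]
tabbotF [424. 366.]
nose [418. 318.]
nose2 [453. 327.]
tip [476. 163.]
flare [402. 160.]
t 21.55 tcp [ 0.45   -0.2545  0.2101] q [-0.62 -0.16  1.97 -0.    1.34  1.05] F [-0.09  0.37 -0.54] open 0.0855 travel [0.225 0.085 0.4  ] ang [0.     0.     0.0776]
```

Emit:
{"api": "send_rows", "payload": {
  "motion": [
    {"travel": [0.225,0.08,0.4],"hand": -0.3,"angular": [0,0,0.0776]},
    {"travel": [0.225,0.08,0.4],"hand": -0.3,"angular": [0,0,0.0776]},
    {"travel": [0.225,0.08,0.4],"hand": -0.3,"angular": [0,0,0.0776]},
    {"travel": [0.225,0.08,0.4],"hand": -0.3,"angular": [0,0,0.0776]},
    {"travel": [0.225,0.08,0.4],"hand": -0.3,"angular": [0,0,0.0776]},
    {"travel": [0.225,0.08,0.4],"hand": -0.3,"angular": [0,0,0.0776]},
    {"travel": [0.225,0.08,0.4],"hand": -0.3,"angular": [0,0,0.0776]},
    {"travel": [0.225,0.08,0.4],"hand": -0.3,"angular": [0,0,0.0776]}
  ]
}}

```text
t: 22.22
tcp_pos: [0.4827, -0.2703, 0.1517]
orientation: [[0.941, -0.339, 0.002], [-0.339, -0.941, -0.002], [0.002, 0.001, -1.0]]
contact_force: [0.4, -0.7, 0.4]
opening: 0.0297
gripper_force: 0.0
```

```bash
python3 -c "
from h import *
snap('wrist');goalR([.4823,-.2705,.012],-.344,0)
snap('wrist','c2');im=cv2.imread('pics/c2.png');g=cv2.cvtColor(im,6)
print('orig px',proj('c2',[.4823,-.2705,.043]),proj('c2',[.5444,-.2928,.003]))
for r in range(200,300,8): print(r,' '.join('%3d'%x for x in g[r,262:318:2]))
"
```

```text
t 22.27 tcp [ 0.4827 -0.2703  0.1514] q [-0.61 -0.03  1.94 -0.    1.22  1.31] F [-0.   -0.6  -0.22] open 0.0299 travel [-0.004  0.002  0.93 ] ang [ 0.0002 -0.0007 -0.0005]
orig px [284.98540393 206.62706119] [284.94356643 124.62318289]
200 207 191 165 149 110 203 204 148 108 108 105 110 104  91 131 128 170 203 201 201 202 199 205 202 203 205 204 204
208 205 191 153 154 121 171 208 151 106 107 106 106 100  97 132 131 134 132 208 204 203 205 204 204 205 203 205 203
216 204 204 205 203 183 120 110  95 107 107 103 103  94 111 132 131 131 130 131 169 204 202 203 204 205 203 204 205
224 207 203 203 204 203 206 203 203 203 203 204 206 187 133 131 133 134 130 132 130 127 132 206 204 202 205 207 205
232 205 203 206 204 204 202 202 201 204 203 204 202 202 206 125 129 130 130 130 129 129 211 203 204 202 204 205 206
240 203 203 202 201 203 204 204 203 201 203 202 200 204 201 205 181 130 133 135 128 159 201 203 203 203 204 203 205
248 204 202 202 202 204 204 204 202 203 203 200 201 204 200 202 202 203 204 206 202 203 201 207 204 203 205 205 203
256 204 202 204 202 203 201 202 202 203 202 206 202 202 202 201 199 201 203 203 201 203 204 202 203 201 203 209 133
264 200 201 200 202 201 202 200 202 200 202 201 201 202 204 202 204 203 202 205 202 200 203 203 202 203 205 207  93
272 202 202 203 202 205 202 204 203 200 201 201 202 203 204 202 201 202 202 201 203 200 201 203 201 203 203 207  59
280 201 203 201 202 203 203 204 202 201 203 203 203 203 201 203 200 202 199 202 202 202 202 201 200 201 203 206  40
288 205 203 203 203 204 205 201 203 205 204 202 203 203 204 200 203 200 201 205 203 200 202 200 202 202 202 204  57
296 203 202 203 203 202 203 202 204 202 204 202 202 203 201 201 200 202 200 201 201 200 201 202 198 200 200 201 181
```

Emit:
{"api": "send_rows", "payload": {
  "motion": [
    {"travel": [-0.004,-0.006,0.25],"hand": -0.3,"angular": [0,0,0]},
    {"travel": [-0.004,-0.006,0.5],"hand": -0.3,"angular": [0,0,0]},
    {"travel": [-0.004,-0.006,0.7],"hand": -0.3,"angular": [0,0,0]},
    {"travel": [-0.004,-0.006,0.85],"hand": -0.3,"angular": [0,0,0]},
    {"travel": [-0.004,-0.006,0.93],"hand": -0.3,"angular": [0,0,0]},
    {"travel": [-0.004,-0.006,0.93],"hand": -0.3,"angular": [0,0,0]},
    {"travel": [-0.004,-0.006,0.93],"hand": -0.3,"angular": [0,0,0]},
    {"travel": [-0.004,-0.006,0.93],"hand": -0.3,"angular": [0,0,0]},
    {"travel": [-0.004,-0.006,0.93],"hand": -0.3,"angular": [0,0,0]}
  ]
}}

```text
t: 23.07
tcp_pos: [0.4837, -0.27, 0.0129]
orientation: [[0.941, -0.339, 0.003], [-0.339, -0.941, -0.002], [0.004, 0.001, -1.0]]
contact_force: [-0.5, -0.0, 0.0]
opening: 0.0299
gripper_force: 0.0
```

Emit:
{"api": "send_rows", "payload": {
  "motion": [
    {"travel": [0,0,0],"hand": -0.7,"angular": [0,0,0]},
    {"travel": [0,0,0],"hand": -1,"angular": [0,0,0]},
    {"travel": [0,0,0],"hand": -1,"angular": [0,0,0]},
    {"travel": [0,0,0],"hand": -1,"angular": [0,0,0]},
    {"travel": [0,0,0],"hand": -1,"angular": [0,0,0]},
    {"travel": [0,0,0],"hand": -1,"angular": [0,0,0]}
  ],
  "grip_force": 60
}}

```text
t: 23.57
tcp_pos: [0.4832, -0.2697, 0.0122]
orientation: [[0.941, -0.339, 0.002], [-0.339, -0.941, -0.002], [0.002, 0.001, -1.0]]
contact_force: [-0.5, -0.3, 6.3]
opening: 0.009
gripper_force: 59.3
```

Emit:
{"api": "send_rows", "payload": {
  "motion": [
    {"travel": [0,0,-0.1],"hand": -1,"angular": [0,0,0]},
    {"travel": [0,0,-0.3],"hand": -1,"angular": [0,0,0]},
    {"travel": [0,0,-0.6],"hand": -1,"angular": [0,0,0]},
    {"travel": [0,0,-0.9],"hand": -1,"angular": [0,0,0]},
    {"travel": [0,0,-0.9],"hand": -1,"angular": [0,0,0]},
    {"travel": [0,0,-0.9],"hand": -1,"angular": [0,0,0]},
    {"travel": [0,0,-0.9],"hand": -1,"angular": [0,0,0]},
    {"travel": [0,0,-0.9],"hand": -1,"angular": [0,0,0]}
  ]
}}

```text
t: 24.23
tcp_pos: [0.4808, -0.268, 0.1432]
orientation: [[0.941, -0.339, -0.003], [-0.339, -0.941, 0.002], [-0.004, -0.001, -1.0]]
contact_force: [-0.6, -0.3, -1.0]
opening: 0.009
gripper_force: 58.4
```

```bash
python3 -c "
from h import *
snap('wrist');goalR([.415,-.056,.15],.09,0)
snap('wrist','c3');g=cv2.cvtColor(cv2.imread('pics/c3.png'),6)
for r in range(150,300,10): print(r,' '.join('%3d'%x for x in g[r,254:324:2]))
"
```

```text
t 24.28 tcp [ 0.4807 -0.2679  0.1427] q [-0.61 -0.02  1.95 -0.    1.21  1.31] F [ 0.44  0.29 -1.81] open 0.0089 travel [-0.891 -1.181 -0.043] ang [-0.0007  0.0014 -0.1388]
150 146 154 153 140 115 200 196 193 196 196 197 194 195 154 144 150 161 143 122 121 198 193 195 194 195 195 196 196 194 195 193 197 198 194 194
160 182 123 142 150 158 148 134 130 197 198 194 195 195 155 145 152 161 144 124 142 196 195 193 194 194 193 194 195 194 194 195 195 193 195 197
170 200 198 200 171 133 149 155 153 146 125 173 197 192 178 144 150 161 146 120 138 195 195 193 193 198 195 195 196 195 195 197 193 196 195 195
180 197 199 200 197 195 157 167 160 153 130  98 149 197 176 147 150 160 145 123 138 197 194 194 195 192 195 194 193 193 197 195 195 194 195 196
190 196 198 202 153 163 160 150 136 104 150 197 194 197 180 145 151 159 144 121 141 196 196 194 196 197 195 196 195 195 196 193 196 195 197 198
200 198 198 177 145 150 154 143 124 118 197 197 193 196 180 148 148 157 143 119 152 193 195 194 194 194 196 195 197 196 197 197 195 197 200 197
210 198 197 197 188 155 149 152 149 130 110 198 196 199 184 145 
[... 531 characters left out ...]
 132 113 154 155 155 153 108  87  90  93  92  90  91  94  89  91  76  73 107 156 156 152 153 158 195 193 198 193 196 196 195
260  76  73  68  68 119 148 144 145 147 133  43  67  86  89  92  91  89  90  91  89  83  67  40 112 145 144 143 142 131  84  83  84  86 149 196
270  60  61  57 106 145 141 145 145 148  73  41  91  91  89  90  90  88  90  89  88  85  73  40  60 147 140 143 147 143 125  50  54  54  53  56
280  44  48  75 147 142 142 140 144 138  38  35  94  94  95  94  92  94  93  92  94  88  78  33  38 113 140 142 141 141 143 113  46  47  45  46
290  45  43  44  42  39  43  73 104 130  42  39  58  58  75  92  90  91  92  90  90  87  74  32  42  97 151 105  40  40  39  45  44  45  43  45
```

Emit:
{"api": "send_rows", "payload": {
  "motion": [
    {"travel": [-0.45,-0.6,-0.04],"hand": -1,"angular": [0,0,-0.07]},
    {"travel": [-0.45,-0.6,-0.04],"hand": -1,"angular": [0,0,-0.07]},
    {"travel": [-0.45,-0.6,-0.04],"hand": -1,"angular": [0,0,-0.07]},
    {"travel": [-0.45,-0.6,-0.04],"hand": -1,"angular": [0,0,-0.07]},
    {"travel": [-0.45,-0.6,-0.04],"hand": -1,"angular": [0,0,-0.07]},
    {"travel": [-0.45,-0.6,-0.04],"hand": -1,"angular": [0,0,-0.07]}
  ]
}}

```text
t: 24.83
tcp_pos: [0.4488, -0.1613, 0.1506]
orientation: [[0.992, -0.125, -0.002], [-0.125, -0.992, 0.0], [-0.002, -0.0, -1.0]]
contact_force: [0.8, 0.5, -0.0]
opening: 0.0092
gripper_force: 58.7
```

```bash
python3 -c "
from h import *
snap('wrist');goalR([.425,-.0548,.13],.09,0)"
```

```text
t 24.88 tcp [ 0.449  -0.1617  0.1508] q [-0.46 -0.2   2.11 -0.    1.24  1.24] F [ 0.8  -0.91 -1.32] open 0.0091 travel [-0.249 -0.687  0.139] ang [-0.0001  0.0004 -0.0689]
```

Emit:
{"api": "send_rows", "payload": {
  "motion": [
    {"travel": [-0.249,-0.687,0.139],"hand": -1,"angular": [0,0,-0.069]},
    {"travel": [-0.249,-0.687,0.139],"hand": -1,"angular": [0,0,-0.069]},
    {"travel": [-0.249,-0.687,0.139],"hand": -1,"angular": [0,0,-0.069]},
    {"travel": [-0.249,-0.687,0.139],"hand": -1,"angular": [0,0,-0.069]},
    {"travel": [-0.249,-0.687,0.139],"hand": -1,"angular": [0,0,-0.069]},
    {"travel": [-0.249,-0.687,0.139],"hand": -1,"angular": [0,0,-0.069]},
    {"travel": [-0.249,-0.687,0.139],"hand": -1,"angular": [0,0,-0.069]},
    {"travel": [-0.249,-0.687,0.139],"hand": -1,"angular": [0,0,-0.069]}
  ]
}}

```text
t: 25.55
tcp_pos: [0.4257, -0.0556, 0.1311]
orientation: [[0.996, 0.089, 0.0], [0.089, -0.996, -0.0], [0.0, 0.0, -1.0]]
contact_force: [-0.1, 0.3, -0.3]
opening: 0.0092
gripper_force: 59.0
```

```bash
python3 -c "
from h import *
[snap('wrist') for i in range(4)];goalR([.4294,-.0543,.0863],.09,0)"
```

```text
t 25.75 tcp [ 0.4252 -0.055   0.1308] q [-0.25 -0.31  2.22 -0.    1.22  1.23] F [-0.85  0.56 -0.28] open 0.0091 travel [ 0.028 -0.002  0.297] ang [ 0.      0.     -0.0001]
```

Emit:
{"api": "send_rows", "payload": {
  "motion": [
    {"travel": [0.028,-0.002,0.1],"hand": -1,"angular": [0,0,0]},
    {"travel": [0.028,-0.002,0.2],"hand": -1,"angular": [0,0,0]},
    {"travel": [0.028,-0.002,0.297],"hand": -1,"angular": [0,0,0]},
    {"travel": [0.028,-0.002,0.297],"hand": -1,"angular": [0,0,0]},
    {"travel": [0.028,-0.002,0.297],"hand": -1,"angular": [0,0,0]},
    {"travel": [0.028,-0.002,0.297],"hand": -1,"angular": [0,0,0]},
    {"travel": [0.028,-0.002,0.297],"hand": -1,"angular": [0,0,0]}
  ]
}}

```text
t: 26.33
tcp_pos: [0.43, -0.054, 0.0874]
orientation: [[0.996, 0.091, 0.002], [0.091, -0.996, -0.001], [0.002, 0.001, -1.0]]
contact_force: [-1.0, 0.4, -1.2]
opening: 0.0091
gripper_force: 58.9
```

```bash
python3 -c "
from h import *
[snap('wrist') for i in range(2)];goalR([.4294,-.0543,.0863],.09,0)
m=np.mean([snap('wrist','i1')['image'].astype(float) for i in range(4)],0).mean(2);np.save('pics/i1m.npy',m)
for p in ([.516,-.0465,.105],[.516,-.0465,.077],[.516,-.0465,.046],[.4945,-.0485,.077]): print(p,proj('i1',p))
print('      ',' '.join('%3d'%x for x in range(258,318,2)))
for r in range(6,220,6): print('%3d   '%r,' '.join('%3d'%x for x in m[r,258:318:2]))
"
```

```text
t 26.43 tcp [ 0.4299 -0.054   0.0873] q [-0.25 -0.24  2.25 -0.    1.13  1.23] F [ 0.24 -2.   -1.33] open 0.0092 travel [-0.004  0.002  0.007] ang [ 0.0002 -0.0005  0.0002]
[0.516, -0.0465, 0.105] [285.07130486  78.48504025]
[0.516, -0.0465, 0.077] [285.16319415  85.2116559 ]
[0.516, -0.0465, 0.046] [285.23157342  90.21725616]
[0.4945, -0.0485, 0.077] [285.28051318 133.39984941]
       258 260 262 264 266 268 270 272 274 276 278 280 282 284 286 288 290 292 294 296 298 300 302 304 306 308 310 312 314 316
  6    123 123 121 121 121 120 121 120 122 121 120 119 121 123 109  66  71  70  70  81 123 124 123 121 122 122 123 123 121 125
 12    122 121 120 122 121 120 120 122 122 123 121 120 123 123 122 124 123 124 125 123 123 122 122 122 122 124 124 122 122 122
 18    120 120 120 120 119 120 122 121 121 121 122 121 120 121 122 122 123 125 124 123 123 121 121 122 122 124 123 122 122 123
 24    121 120 119 118 120 120 121 120 118 120 122 121 122 123 122 121 123 123 124 124 124 123 123 123 125 123 123 122 123 121
 30    122 122 121 121 120 119 120 121 120 118 119 118 122 121 123 122 123 123 123 1
[... 3279 characters left out ...]
8 142 136 123 107 111 113 113 113 116 117 115 114 115 115 113 115
192    115 116 134 137 134 125 102 108 116 114 113 110 116 128 143 135 124 106 114 114 115 114 115 115 115 116 115 116 115 116
198    107 133 139 138 129 108  96 115 115 114 114 110 116 127 142 136 122 106 112 115 114 114 115 114 116 115 116 115 116 116
204    116  96 123 135 142 139 124 106 115 115 115 109 114 129 143 134 123 106 113 115 113 115 115 116 115 116 115 115 115 114
210    115 113 121 129 136 144 133 106 115 114 115 108 115 132 142 135 123 105 114 114 115 115 117 116 115 117 116 115 113 187
216    168 129 140 140 133 118  96 116 115 111  83  86 116 129 142 137 123  92  85  95 112 175 186 186 186 186 182 185 186 184
```

The numbers show the leg (column 286.4) in line with the shank centre (286.3). I'm correcting height by 1 mm and threading gently.

Emit:
{"api": "send_rows", "payload": {
  "motion": [
    {"travel": [0,0,0.007],"hand": -1,"angular": [0,0,0]},
    {"travel": [0.02,0,0.007],"hand": -1,"angular": [0,0,0]},
    {"travel": [0.04,0,0.007],"hand": -1,"angular": [0,0,0]},
    {"travel": [0.06,0,0.007],"hand": -1,"angular": [0,0,0]},
    {"travel": [0.07,0,0.007],"hand": -1,"angular": [0,0,0]},
    {"travel": [0.08,0,0.007],"hand": -1,"angular": [0,0,0]},
    {"travel": [0.09,0,0.007],"hand": -1,"angular": [0,0,0]},
    {"travel": [0.09,0,0.007],"hand": -1,"angular": [0,0,0]}
  ]
}}

```text
t: 27.3
tcp_pos: [0.4429, -0.0525, 0.0851]
orientation: [[0.996, 0.091, -0.0], [0.091, -0.996, -0.0], [-0.0, -0.0, -1.0]]
contact_force: [0.4, 0.9, -0.3]
opening: 0.0093
gripper_force: 58.9
```

Emit:
{"api": "send_rows", "payload": {
  "motion": [
    {"travel": [0.01,0,0],"hand": -1,"angular": [0,0,0]},
    {"travel": [0.02,0,0],"hand": -1,"angular": [0,0,0]},
    {"travel": [0.02,0,0],"hand": -1,"angular": [0,0,0]}
  ]
}}

```text
t: 27.55
tcp_pos: [0.4458, -0.0522, 0.0852]
orientation: [[0.996, 0.091, 0.0], [0.091, -0.996, -0.0], [0.0, 0.0, -1.0]]
contact_force: [0.1, -0.6, -0.8]
opening: 0.0086
gripper_force: 58.9
```

Emit:
{"api": "send_rows", "payload": {
  "motion": [
    {"travel": [0,0,-0.007],"hand": -1,"angular": [0,0,0]},
    {"travel": [0,0,-0.007],"hand": -1,"angular": [0,0,0]},
    {"travel": [0,0,-0.007],"hand": -1,"angular": [0,0,0]},
    {"travel": [0,0,-0.007],"hand": -1,"angular": [0,0,0]}
  ]
}}

```text
t: 27.88
tcp_pos: [0.4456, -0.0523, 0.0862]
orientation: [[0.996, 0.091, -0.0], [0.091, -0.996, -0.0], [-0.0, 0.0, -1.0]]
contact_force: [0.6, 0.2, 0.3]
opening: 0.0091
gripper_force: 58.9
```

Emit:
{"api": "send_rows", "payload": {
  "motion": [
    {"travel": [0.013,0,0],"hand": -1,"angular": [0,0,0]},
    {"travel": [0.027,0,0],"hand": -1,"angular": [0,0,0]},
    {"travel": [0.04,0,0],"hand": -1,"angular": [0,0,0]},
    {"travel": [0.04,0,0],"hand": -1,"angular": [0,0,0]}
  ]
}}

```text
t: 28.22
tcp_pos: [0.452, -0.0517, 0.0862]
orientation: [[0.996, 0.091, 0.0], [0.091, -0.996, -0.0], [0.0, 0.0, -1.0]]
contact_force: [-0.2, -0.1, -0.4]
opening: 0.0089
gripper_force: 58.9
```

Emit:
{"api": "send_rows", "payload": {
  "motion": [
    {"travel": [0.013,0,0],"hand": -1,"angular": [0,0,0]},
    {"travel": [0.027,0,0],"hand": -1,"angular": [0,0,0]},
    {"travel": [0.04,0,0],"hand": -1,"angular": [0,0,0]},
    {"travel": [0.053,0,0],"hand": -1,"angular": [0,0,0]},
    {"travel": [0.06,0,0],"hand": -1,"angular": [0,0,0]},
    {"travel": [0.06,0,0],"hand": -1,"angular": [0,0,0]}
  ]
}}

```text
t: 28.72
tcp_pos: [0.4607, -0.0508, 0.0861]
orientation: [[0.996, 0.091, -0.0], [0.091, -0.996, 0.0], [-0.0, -0.0, -1.0]]
contact_force: [0.2, 0.5, -0.3]
opening: 0.0091
gripper_force: 58.9
```

Emit:
{"api": "send_rows", "payload": {
  "motion": [
    {"travel": [0.01,0,0],"hand": -1,"angular": [0,0,0]},
    {"travel": [0.02,0,0],"hand": -1,"angular": [0,0,0]},
    {"travel": [0.03,0,0],"hand": -1,"angular": [0,0,0]},
    {"travel": [0.03,0,0],"hand": -1,"angular": [0,0,0]}
  ]
}}

```text
t: 29.05
tcp_pos: [0.4638, -0.05, 0.0855]
orientation: [[0.996, 0.091, -0.004], [0.091, -0.996, 0.001], [-0.004, -0.001, -1.0]]
contact_force: [-5.2, 1.8, 1.8]
opening: 0.009
gripper_force: 59.3
```

Emit:
{"api": "send_rows", "payload": {
  "motion": [
    {"travel": [0.01,0,0],"hand": -1,"angular": [0,0,0]},
    {"travel": [0.02,0,0],"hand": -1,"angular": [0,0,0]},
    {"travel": [0.03,0,0],"hand": -1,"angular": [0,0,0]},
    {"travel": [0.03,0,0],"hand": -1,"angular": [0,0,0]}
  ]
}}

```text
t: 29.38
tcp_pos: [0.4682, -0.0493, 0.0856]
orientation: [[0.996, 0.091, -0.004], [0.091, -0.996, 0.002], [-0.004, -0.002, -1.0]]
contact_force: [-3.7, 3.8, 2.5]
opening: 0.0094
gripper_force: 59.3
```

Emit:
{"api": "send_rows", "payload": {
  "motion": [
    {"travel": [0.01,0,0],"hand": -1,"angular": [0,0,0]},
    {"travel": [0.02,0,0],"hand": -1,"angular": [0,0,0]},
    {"travel": [0.02,0,0],"hand": -1,"angular": [0,0,0]}
  ]
}}

```text
t: 29.63
tcp_pos: [0.4716, -0.0489, 0.0858]
orientation: [[0.996, 0.091, -0.003], [0.091, -0.996, 0.002], [-0.003, -0.002, -1.0]]
contact_force: [-1.7, 3.6, 1.2]
opening: 0.0091
gripper_force: 59.1
```

Emit:
{"api": "send_rows", "payload": {
  "motion": [
    {"travel": [0.01,-0.002,0],"hand": -1,"angular": [0,0,0]},
    {"travel": [0.02,-0.003,0],"hand": -1,"angular": [0,0,0]},
    {"travel": [0.03,-0.003,0],"hand": -1,"angular": [0,0,0]},
    {"travel": [0.03,-0.003,0],"hand": -1,"angular": [0,0,0]}
  ]
}}

```text
t: 29.97
tcp_pos: [0.4776, -0.0485, 0.0861]
orientation: [[0.996, 0.091, 0.001], [0.091, -0.996, 0.001], [0.001, -0.001, -1.0]]
contact_force: [0.8, 3.4, -2.6]
opening: 0.009
gripper_force: 58.9
```

Emit:
{"api": "send_rows", "payload": {
  "motion": [
    {"travel": [0.01,0,0],"hand": -1,"angular": [0,0,0]},
    {"travel": [0.02,0,0],"hand": -1,"angular": [0,0,0]},
    {"travel": [0.02,0,0],"hand": -1,"angular": [0,0,0]}
  ]
}}

```text
t: 30.22
tcp_pos: [0.4806, -0.0488, 0.0864]
orientation: [[0.996, 0.091, 0.001], [0.091, -0.996, -0.0], [0.001, 0.001, -1.0]]
contact_force: [1.1, 2.8, -1.6]
opening: 0.0091
gripper_force: 58.9
```

Emit:
{"api": "send_rows", "payload": {
  "motion": [
    {"travel": [0.01,0,0],"hand": -1,"angular": [0,0,0]},
    {"travel": [0.01,0,0],"hand": -1,"angular": [0,0,0]},
    {"travel": [0.01,0,0],"hand": -1,"angular": [0,0,0]}
  ]
}}

```text
t: 30.47
tcp_pos: [0.4817, -0.0487, 0.0862]
orientation: [[0.996, 0.091, 0.0], [0.091, -0.996, -0.0], [0.0, 0.0, -1.0]]
contact_force: [-0.9, 2.5, -0.3]
opening: 0.0095
gripper_force: 58.9
```

Snapped over, with the axial force back near zero. Now I'm easing the nose up to the shank.

Emit:
{"api": "send_rows", "payload": {
  "motion": [
    {"travel": [0.005,0,0],"hand": -1,"angular": [0,0,0]},
    {"travel": [0.01,0,0],"hand": -1,"angular": [0,0,0]},
    {"travel": [0.01,0,0],"hand": -1,"angular": [0,0,0]}
  ]
}}

```text
t: 30.72
tcp_pos: [0.4827, -0.0484, 0.086]
orientation: [[0.996, 0.091, -0.001], [0.091, -0.996, 0.0], [-0.001, -0.0, -1.0]]
contact_force: [-0.7, 1.8, -1.1]
opening: 0.009
gripper_force: 59.0
```

Emit:
{"api": "send_rows", "payload": {
  "motion": [
    {"travel": [0.005,0,0],"hand": -1,"angular": [0,0,0]},
    {"travel": [0.007,0,0],"hand": -1,"angular": [0,0,0]},
    {"travel": [0.007,0,0],"hand": -1,"angular": [0,0,0]}
  ]
}}

```text
t: 30.97
tcp_pos: [0.4837, -0.0482, 0.0859]
orientation: [[0.996, 0.091, -0.001], [0.091, -0.996, 0.0], [-0.001, -0.0, -1.0]]
contact_force: [-2.4, 1.4, 0.1]
opening: 0.0089
gripper_force: 59.0
```

Emit:
{"api": "send_rows", "payload": {
  "motion": [
    {"travel": [0.006,0,0],"hand": -1,"angular": [0,0,0]},
    {"travel": [0.006,0,0],"hand": -1,"angular": [0,0,0]},
    {"travel": [0.006,0,0],"hand": -1,"angular": [0,0,0]}
  ]
}}

```text
t: 31.22
tcp_pos: [0.4841, -0.0481, 0.0858]
orientation: [[0.996, 0.091, -0.002], [0.091, -0.996, 0.0], [-0.002, -0.0, -1.0]]
contact_force: [-4.8, 1.9, 0.3]
opening: 0.0094
gripper_force: 59.1
```

Emit:
{"api": "send_rows", "payload": {
  "motion": [
    {"travel": [0.006,0,0],"hand": -1,"angular": [0,0,0]},
    {"travel": [0.006,0,0],"hand": -1,"angular": [0,0,0]},
    {"travel": [0.006,0,0],"hand": -1,"angular": [0,0,0]}
  ]
}}

```text
t: 31.47
tcp_pos: [0.4844, -0.048, 0.0857]
orientation: [[0.996, 0.091, -0.004], [0.091, -0.996, 0.0], [-0.004, -0.001, -1.0]]
contact_force: [-7.4, 1.8, 2.0]
opening: 0.0088
gripper_force: 59.3
```

Emit:
{"api": "send_rows", "payload": {
  "motion": [
    {"travel": [0.006,0,0],"hand": -1,"angular": [0,0,0]},
    {"travel": [0.012,0,0],"hand": -1,"angular": [0,0,0]},
    {"travel": [0.012,0,0],"hand": -1,"angular": [0,0,0]}
  ]
}}

```text
t: 31.72
tcp_pos: [0.4851, -0.0479, 0.0856]
orientation: [[0.996, 0.091, -0.007], [0.091, -0.996, 0.0], [-0.007, -0.001, -1.0]]
contact_force: [-10.7, 0.3, 5.4]
opening: 0.0092
gripper_force: 59.8
```

```bash
python3 -c "
from h import *
goalR([.4844,-.048,.086],.09,0)
m=np.mean([snap('wrist','j1')['image'].astype(float) for i in range(4)],0).mean(2);np.save('pics/j1m.npy',m)
print('      ',' '.join('%3d'%x for x in range(246,326,2)))
for r in range(120,262,5): print('%3d   '%r,' '.join('%3d'%x for x in m[r,246:326:2]))
"
```

```text
t 31.72 tcp [ 0.4851 -0.0479  0.0856] q [-0.21 -0.09  2.13 -0.    1.11  1.27] F [-10.67   0.32   5.38] open 0.0092 travel [-0.004  0.001 -0.003] ang [-0.0003  0.0023  0.0004]
       246 248 250 252 254 256 258 260 262 264 266 268 270 272 274 276 278 280 282 284 286 288 290 292 294 296 298 300 302 304 306 308 310 312 314 316 318 320 322 324
120    117 117 117 118 117 115 116 116 116 117 116 115 115 116 114 116 115 114 116 115 117 117 117 117 116 116 116 119 117 118 118 118 117 118 118 117 117 117 116 117
125    116 119 116 119 117 117 117 115 115 116 114 115 114 114 113 115 114 115 114 114 116 115 116 117 116 117 118 116 118 118 119 118 118 117 116 116 116 114 116 116
130    119 119 118 117 116 118 117 118 118 117 117 115 116 115 116 114 113 114 113 117 115 117 117 117 118 117 118 119 118 118 117 118 117 118 117 117 116 115 115 113
135    118 117 117 116 115 115 117 115 115 116 116 116 116 116 114 114 115 107 137 146 157 151 139 114 117 117 117 117 119 117 117 118 118 118 116 116 114 114 113 114
140    117 115 130 152 151 124 114 113 111 113 115 114 114 114 114 115 114  95 115 127 142
[... 3384 characters left out ...]
 108 108 111 111 110 111 111 107
245    113 111 111 109 106 121 131 132 127 108  65  68  68  68  68  63  49  50  48  49  48  49  49  49  47  78 107 108 109 107 108 106 107 110 109 110 110 109 107 109
250    113 111 110 109 101 123 132 132 126 115 101  68  70  70  45  40  49  48  49  50  49  49  49  48  48  39  50  83  80  92 114 113 106 107 107 107 104 106 106 105
255     33  33  30  39  79 123 131 132 127 134 134 133 133 138  28  48  74  82  80  81  81  81  81  81  75  51  30 140 134 133 132 134 114 103 103 105 106 105  88  92
260     32  35  30  32  46  57  59  57 108 135 134 136 134 119  32  53  73  81  80  80  81  81  79  80  76  63  31 101 135 133 133 134 121  47  53  53  52  84 111 109
```

The leg comes out the far side (columns 281–292, rows 135–195), the sprung leg hugs the shank, and the nose is at the stop with 11 N. I'm easing off, letting go and lifting away.

Emit:
{"api": "send_rows", "payload": {
  "motion": [
    {"travel": [-0.012,0,-0.002],"hand": -1,"angular": [0,0,0]},
    {"travel": [-0.012,0,-0.002],"hand": -1,"angular": [0,0,0]},
    {"travel": [-0.012,0,-0.002],"hand": -0.8,"angular": [0,0,0]},
    {"travel": [-0.012,0,-0.002],"hand": -0.6,"angular": [0,0,0]},
    {"travel": [-0.012,0,-0.002],"hand": -0.4,"angular": [0,0,0]},
    {"travel": [-0.012,0,-0.002],"hand": -0.3,"angular": [0,0,0]},
    {"travel": [-0.012,0,-0.002],"hand": -0.3,"angular": [0,0,0]},
    {"travel": [-0.012,0,-0.002],"hand": -0.3,"angular": [0,0,0]}
  ]
}}

```text
t: 32.58
tcp_pos: [0.4864, -0.0484, 0.0869]
orientation: [[0.996, 0.09, 0.001], [0.09, -0.996, -0.0], [0.001, 0.001, -1.0]]
contact_force: [0.0, -0.9, 0.1]
opening: 0.0302
gripper_force: 0.0
```

Emit:
{"api": "send_rows", "payload": {
  "motion": [
    {"travel": [0,0,-0.05],"hand": -0.3,"angular": [0,0,0]},
    {"travel": [0,0,-0.15],"hand": -0.3,"angular": [0,0,0]},
    {"travel": [0,0,-0.3],"hand": -0.3,"angular": [0,0,0]},
    {"travel": [0,0,-0.5],"hand": -0.3,"angular": [0,0,0]},
    {"travel": [0,0,-0.7],"hand": -0.3,"angular": [0,0,0]},
    {"travel": [0,0,-0.7],"hand": -0.3,"angular": [0,0,0]},
    {"travel": [0,0,-0.7],"hand": -0.3,"angular": [0,0,0]},
    {"travel": [0,0,-0.7],"hand": -0.3,"angular": [0,0,0]},
    {"travel": [0,0,-0.7],"hand": -0.3,"angular": [0,0,0]}
  ]
}}

```text
t: 33.33
tcp_pos: [0.4849, -0.048, 0.19]
orientation: [[0.996, 0.091, -0.003], [0.091, -0.996, 0.0], [-0.003, -0.001, -1.0]]
contact_force: [-0.1, 0.1, -0.5]
opening: 0.0299
gripper_force: 0.0
```

```bash
python3 -c "
from h import *
[snap('wrist') for i in range(3)]
goalR([.484,-.048,.19],.09,0)
m=np.mean([snap('wrist','k1')['image'].astype(float) for i in range(4)],0).mean(2)
for n,p in dict(top=[.5165,-.0465,.105],tip=[.549,-.0435,.077],tab=[.483,-.0495,.117],noseend=[.507,-.0473,.08]).items(): print(n,proj('k1',p).round(0))
print('      ',' '.join('%3d'%x for x in range(256,318,2)))
for r in range(90,240,6): print('%3d   '%r,' '.join('%3d'%x for x in m[r,256:318:2]))
"
```

```text
t 33.48 tcp [ 0.485  -0.048   0.1899] q [-0.21 -0.21  2.05 -0.    1.31  1.27] F [-0.25  0.36  0.03] open 0.0295 travel [-0.006 -0.001 -0.001] ang [-0.0003  0.0009  0.0002]
top [286. 174.]
tip [286. 127.]
tab [286. 222.]
noseend [286. 180.]
       256 258 260 262 264 266 268 270 272 274 276 278 280 282 284 286 288 290 292 294 296 298 300 302 304 306 308 310 312 314 316
 90    178 178 178 178 177 180 179 180 180 178 178 181 179 181 179 180 180 179 181 179 179 180 180 179 180 180 181 180 181 181 182
 96    178 179 179 179 177 179 179 178 180 180 181 180 180 181 180 180 180 180 180 180 181 179 180 180 179 179 179 181 181 181 181
102    184 183 182 183 183 184 187 178 154 138 124 115 116 115 113 117 116 116 116 117 121 131 139 146 154 174 179 180 181 180 182
108    164 135 120 115 117 115 115 115 115 117 117 115 116 116 116 114  82  68  74 113 116 116 116 117 115 116 115 114 115 117 132
114    117 117 115 116 114 115 115 115 114 116 116 115 116 115 117 115 117 114 116 117 115 115 115 115 116 116 118 116 115 116 117
120    116 117 116 117 115 115 114 114 114 114 113 113 112 114 114 115 116
[... 1845 characters left out ...]
8 106 107 108 108 108 108 108 108 107 106 107
210     51  53  59  74 103 113 118 106  67  68  67  87  88  89  89  86  72  58  69  84 108 106 107 105 105 105 105 106  93  95  99
216     38  37  35  33  73 117 117 106 111 100  72  88  91  96 100  86  64  89 103 109 108 108 111 110 110 111 113 112 112 110 111
222    111 111 109 111 110 105  94 125 158 161  69  77  76  77  77  72  56 111 108 109 109 110 109 110 110 108 110 109 110 111 110
228    105 110 109 109 110 110 110 110 110  98  72  76  77  78  78  71  78 110 110 109 110 110 111 110 110 110 106 135 178 179 179
234    180 179 179 178 177 178 179 154 110  97  73  77  77  78  76  66 101 108 176 168 154 178 178 179 178 177 177 176 178 177 178
```

```bash
python3 -c "
from h import *
print('held',ray('j1',286.5,133.5,.077),'released',ray('k1',287.5,130.5,.077))
m=np.load('pics/j1m.npy');print('j1',m[126:142,286].round())
k=cv2.imread('pics/k1.png').mean(2);print('k1',k[122:138,288].round())
o=get_obs();print(o['t'],o['contact_force'].round(2),o['opening'],o['qd'].round(3))
"
```

```text
held [ 0.550041 -0.043081  0.077   ] released [ 0.5465664  -0.04470526  0.077     ]
j1 [116. 117. 116. 116. 116. 114. 116. 152. 166. 158. 144. 144. 143. 145.
 143. 143.]
k1 [117. 117. 116. 117. 115. 114. 110. 128. 155. 177. 142. 122. 123. 123.
 120. 122.]
33.6833 [0.44 0.43 0.28] 0.029668132064948453 [-0.001 -0.004 -0.004  0.     0.     0.001]
```

```bash
python3 -c "
from h import *
m=np.load('pics/j1m.npy');k=cv2.imread('pics/k1.png').mean(2)
print('j1',list(enumerate(m[196:250,286].round().astype(int),196)))
print('k1',list(enumerate(k[154:196,286].round().astype(int),154)))
for fn,a,b in(('j1',202.5,242.5),('k1',164.5,186.5)):
  for v in(a,b): print(fn,v,ray(fn,286.5,v,.105))
"
```

```text
j1 [(196, np.int64(134)), (197, np.int64(134)), (198, np.int64(136)), (199, np.int64(134)), (200, np.int64(134)), (201, np.int64(133)), (202, np.int64(132)), (203, np.int64(144)), (204, np.int64(165)), (205, np.int64(167)), (206, np.int64(166)), (207, np.int64(171)), (208, np.int64(139)), (209, np.int64(136)), (210, np.int64(137)), (211, np.int64(137)), (212, np.int64(135)), (213, np.int64(133)), (214, np.int64(129)), (215, np.int64(130)), (216, np.int64(132)), (217, np.int64(131)), (218, np.int64(131)), (219, np.int64(134)), (220, np.int64(134)), (221, np.int64(136)), (222, np.int64(134)), (223, np.int64(132)), (224, np.int64(132)), (225, np.int64(132)), (226, np.int64(130)), (227, np.int64(132)), (228, np.int64(132)), (229, np.int64(134)), (230, np.int64(135)), (231, np.int64(135)), (232, np.int64(137)), (233, np.int64(137)), (234, np.int64(138)), (235, np.int64(136)), (236, np.int64(136)), (237, np.int64(136)), (238, np.int64(135)), (239, np.int64(134)), (240, np.int64(136)), (241, np.int64(88)), (242, np.int64(69)), (243, np.int64(53)), (244, np.int64(50)), (245, np.int64(49)), (
[... 489 characters left out ...]
np.int64(132)), (173, np.int64(134)), (174, np.int64(134)), (175, np.int64(134)), (176, np.int64(131)), (177, np.int64(131)), (178, np.int64(131)), (179, np.int64(132)), (180, np.int64(137)), (181, np.int64(140)), (182, np.int64(138)), (183, np.int64(135)), (184, np.int64(136)), (185, np.int64(134)), (186, np.int64(114)), (187, np.int64(80)), (188, np.int64(53)), (189, np.int64(56)), (190, np.int64(56)), (191, np.int64(54)), (192, np.int64(54)), (193, np.int64(58)), (194, np.int64(54)), (195, np.int64(52))]
j1 202.5 [ 0.52415042 -0.04542018  0.105     ]
j1 242.5 [ 0.50623848 -0.04706898  0.105     ]
k1 164.5 [ 0.52357578 -0.04594388  0.105     ]
k1 186.5 [ 0.50697058 -0.0474648   0.105     ]
```

```bash
python3 -c "
from h import *
m=np.load('pics/j1m.npy');k=np.mean([snap('wrist','k2')['image'].astype(float) for i in range(4)],0).mean(2)
print('j1',m[248:262,286].round());print('k2',k[190:245,283].round().astype(int))
for fn,v in(('j1',252.5),('k2',202)): print(fn,ray(fn,285,v,.117))
for z in(.077,.075,.079): print(z,ray('k2',287.5,130,z),ray('j1',286.5,133,z))
cv2.imwrite('pics/k2m.png',k)
for r in range(126,168,2): print(r,' '.join('%3d'%x for x in k[r,260:312]))
d=np.load('pics/k2.npz');print(d['p'],np.load('pics/j1.npz')['p'])
"
```

```text
j1 [51. 49. 49. 50. 49. 49. 78. 81. 80. 82. 81. 80. 82. 80.]
k2 [ 52  55  56  56  53  52  51  52  52  53  50  49  83  89  88  87  88  88
  88  87  89  89  88  86 103 134 109  79  76  79  78  78  78  77  76  77
  78  77  78  77  76  75  76  77  76  74  78  76  75  78  68 107 112 112
 111]
j1 [ 0.50716339 -0.04637178  0.117     ]
k2 [ 0.49835959 -0.04723951  0.117     ]
0.077 [ 0.54738135 -0.04475475  0.077     ] [ 0.55027145 -0.04305978  0.077     ]
0.075 [ 0.54728589 -0.04477476  0.075     ] [ 0.55014352 -0.0430747   0.075     ]
0.079 [ 0.5474768  -0.04473475  0.079     ] [ 0.55039938 -0.04304486  0.079     ]
126 116 117 115 116 115 115 115 117 115 115 116 116 113 114 112 115 114 112 111 113 112 113 112 114 111 113 115 114 115 115 115 115 116 119 116 117 116 118 118 117 119 116 116 116 116 114 115 114 114 113 111 114
128 117 115 116 115 115 115 115 116 115 114 115 115 114 114 115 114 113 113 113 113 113 111 114 112 113 114 115 114 114 114 115 114 116 114 117 118 117 117 117 116 117 115 117 114 115 113 116 114 113 110 113 114
130 116 116 115 115 114 113 115 115 114 114 113 115 114 116
[... 3462 characters left out ...]
27 119 106 111 114  88  48  63 100 128 130 130 131 133 133 133 131 124 106 109 110
164 112 112 108 110 130 137 136 136 135 126 107 114 117 119 115 106  92  74  83 108 118 122 124 125 127 127 130 133 132 127 126 125 124 122 120 117  99  67  68  98 133 132 129 127 131 132 131 132 124 111 111 111
166 110 111 109 111 126 137 137 135 134 117 112 120 120 116 111 100  81  86 116 110 121 136 146 153 157 161 160 163 161 157 154 155 151 138 123 117 116 100  66  97 134 136 135 134 130 130 129 130 122 109 113 110
[ 0.55966379 -0.04218056  0.3343397 ] [ 0.55993631 -0.04193237  0.22809787][ WARN:0@4.462] global loadsave.cpp:1063 imwrite_ Unsupported depth image for selected encoder is fallbacked to CV_8U.
```

```bash
python3 -c "
from h import *
for fn,v in(('j1',253.5),('k2',201.5)): print(fn,ray(fn,285,v,.080), 'expect front of tab', .5152-.0214)
print('tabtop front edge',ray('k2',283,215,.117),'back',ray('k2',283,240.5,.117),ray('k2',283,240.5,.115))
m=np.load('pics/j1m.npy')
for r in range(240,300,4): print(r,' '.join('%3d'%x for x in m[r,266:310:2]))
"
```

```text
j1 [ 0.48901387 -0.04790228  0.08      ] expect front of tab 0.4938
k2 [ 0.48836479 -0.0480609   0.08      ] expect front of tab 0.4938
tabtop front edge [ 0.48828135 -0.04666447  0.117     ] back [ 0.46800374 -0.04845543  0.117     ] [ 0.46716027 -0.04851317  0.115     ]
240  67  68  68  68  68  64  65  78  88 129 135 133 135 137 110  81  79 104 109 108 108 109
244  65  67  68  69  69  64  47  49  51  49  49  50  49  48  48  79 108 109 108 108 107 108
248  66  69  67  67  68  61  48  49  49  50  50  48  49  50  48  84 110 107 106 108 107 107
252 135 127 131 132  42  33  49  48  48  49  49  49  47  47  48  35  28 100 136 134 135 135
256 133 132 134 128  29  48  75  80  80  81  79  80  80  80  78  52  31 122 133 133 135 132
260 134 136 134 119  32  53  73  81  80  80  81  81  79  80  76  63  31 101 135 133 133 134
264 132 133 134 112  33  60  75  80  82  81  81  80  80  79  77  64  33  83 134 132 134 135
268 133 135 135  84  35  69  75  82  80  78  81  81  80  80  78  69  32  66 136 132 134 133
272 133 134 133  46  33  71  77  78  79  79  80  79  80  78  78  73  31  50 136 133 133 131
276 133 132 137  27  32  89 110 119 118 120 120 120 119 121 116  92  35  27 138 133 131 133
280 133 133 128  28  30  75  78  81  81  80  80  81  82  82  81  78  29  29 106 132 132 132
284 132 133 113  30  31  73  79  82  80  82  82  82  81  83  72  50  27  31  91 131 134 132
288 137 137 111  37  30  74  80  80  81  82  81  81  80  81  71  51  28  35  85 136 137 124
292  32 113 117  33  31  72  77  78  81  80  81  80  79  80  79  74  26  32  92 114  31  36
296  34  35  46  34  31  72  77  78  79  81  80  80  80  81  78  73  25  33  40  45  33  36
```

The leg is through and the clip hangs from the shank with a slight sag after the release. I'll check it is fully home by pushing the back of the tab lightly with the shut fingers.

Emit:
{"api": "send_rows", "payload": {
  "motion": [
    {"travel": [-0.28,0,0],"hand": -1,"angular": [0,0,0]},
    {"travel": [-0.28,0,0],"hand": -1,"angular": [0,0,0]},
    {"travel": [-0.28,0,0],"hand": -1,"angular": [0,0,0]},
    {"travel": [-0.28,0,0],"hand": -1,"angular": [0,0,0]},
    {"travel": [-0.28,0,0.2],"hand": -1,"angular": [0,0,0]},
    {"travel": [-0.28,0,0.4],"hand": -1,"angular": [0,0,0]},
    {"travel": [-0.28,0,0.65],"hand": -1,"angular": [0,0,0]},
    {"travel": [-0.28,0,0.65],"hand": -1,"angular": [0,0,0]},
    {"travel": [-0.28,0,0.65],"hand": -1,"angular": [0,0,0]},
    {"travel": [-0.28,0,0.65],"hand": -1,"angular": [0,0,0]}
  ]
}}

```text
t: 34.72
tcp_pos: [0.4457, -0.0523, 0.096]
orientation: [[0.996, 0.091, 0.002], [0.091, -0.996, -0.001], [0.002, 0.001, -1.0]]
contact_force: [-0.3, 0.4, 1.0]
opening: 0.0002
gripper_force: 0.0
```

Emit:
{"api": "send_rows", "payload": {
  "motion": [
    {"travel": [0.02,0,0],"hand": -1,"angular": [0,0,0]},
    {"travel": [0.04,0,0],"hand": -1,"angular": [0,0,0]},
    {"travel": [0.06,0,0],"hand": -1,"angular": [0,0,0]},
    {"travel": [0.06,0,0],"hand": -1,"angular": [0,0,0]}
  ]
}}

```text
t: 35.05
tcp_pos: [0.4544, -0.0513, 0.0954]
orientation: [[0.996, 0.091, 0.002], [0.091, -0.996, -0.001], [0.002, 0.001, -1.0]]
contact_force: [-0.4, 0.1, 0.1]
opening: -0.0
gripper_force: 0.0
```

Emit:
{"api": "send_rows", "payload": {
  "motion": [
    {"travel": [0.01,0,0],"hand": -1,"angular": [0,0,0]},
    {"travel": [0.02,0,0],"hand": -1,"angular": [0,0,0]},
    {"travel": [0.02,0,0],"hand": -1,"angular": [0,0,0]}
  ]
}}

```text
t: 35.3
tcp_pos: [0.456, -0.0509, 0.094]
orientation: [[0.996, 0.091, -0.0], [0.091, -0.996, -0.0], [-0.0, 0.0, -1.0]]
contact_force: [0.0, -0.3, 1.4]
opening: 0.0002
gripper_force: 0.3
```

Emit:
{"api": "send_rows", "payload": {
  "motion": [
    {"travel": [0.007,0,0],"hand": -1,"angular": [0,0,0]},
    {"travel": [0.013,0,0],"hand": -1,"angular": [0,0,0]},
    {"travel": [0.013,0,0],"hand": -1,"angular": [0,0,0]}
  ]
}}

```text
t: 35.55
tcp_pos: [0.4579, -0.0507, 0.0939]
orientation: [[0.996, 0.091, -0.0], [0.091, -0.996, 0.0], [-0.0, -0.0, -1.0]]
contact_force: [-0.2, -0.7, -0.0]
opening: 0.0
gripper_force: 0.3
```

Emit:
{"api": "send_rows", "payload": {
  "motion": [
    {"travel": [0.007,0,0],"hand": -1,"angular": [0,0,0]},
    {"travel": [0.013,0,0],"hand": -1,"angular": [0,0,0]},
    {"travel": [0.013,0,0],"hand": -1,"angular": [0,0,0]}
  ]
}}

```text
t: 35.8
tcp_pos: [0.4599, -0.0505, 0.094]
orientation: [[0.996, 0.091, -0.0], [0.091, -0.996, -0.0], [-0.0, 0.0, -1.0]]
contact_force: [-0.4, 1.0, 0.9]
opening: -0.0001
gripper_force: 0.3
```

Emit:
{"api": "send_rows", "payload": {
  "motion": [
    {"travel": [0.007,0,0],"hand": -1,"angular": [0,0,0]},
    {"travel": [0.013,0,0],"hand": -1,"angular": [0,0,0]},
    {"travel": [0.013,0,0],"hand": -1,"angular": [0,0,0]}
  ]
}}

```text
t: 36.05
tcp_pos: [0.4612, -0.0503, 0.0939]
orientation: [[0.996, 0.091, -0.002], [0.091, -0.996, 0.0], [-0.002, -0.0, -1.0]]
contact_force: [-3.7, -0.2, 2.2]
opening: -0.0001
gripper_force: 1.9
```

Emit:
{"api": "send_rows", "payload": {
  "motion": [
    {"travel": [0.007,0,0],"hand": -1,"angular": [0,0,0]},
    {"travel": [0.013,0,0],"hand": -1,"angular": [0,0,0]},
    {"travel": [0.013,0,0],"hand": -1,"angular": [0,0,0]}
  ]
}}

```text
t: 36.3
tcp_pos: [0.462, -0.0502, 0.0939]
orientation: [[0.996, 0.091, -0.005], [0.091, -0.996, 0.0], [-0.005, -0.001, -1.0]]
contact_force: [-9.6, 0.1, 7.5]
opening: 0.0
gripper_force: 4.9
```

The push hits a firm stop at 10 N, so the clip is home. I'm retreating.

Emit:
{"api": "send_rows", "payload": {
  "motion": [
    {"travel": [-0.03,0,0],"hand": -1,"angular": [0,0,0]},
    {"travel": [-0.15,0,0],"hand": -1,"angular": [0,0,0]},
    {"travel": [-0.2,0,0],"hand": -1,"angular": [0,0,0]},
    {"travel": [-0.2,0,-0.2],"hand": -1,"angular": [0,0,0]},
    {"travel": [-0.2,0,-0.6],"hand": -1,"angular": [0,0,0]},
    {"travel": [-0.2,0,-0.7],"hand": -1,"angular": [0,0,0]},
    {"travel": [0.15,0,-0.7],"hand": -1,"angular": [0,0,0]},
    {"travel": [0.15,0,-0.7],"hand": -1,"angular": [0,0,0]},
    {"travel": [0.15,0,-0.7],"hand": -1,"angular": [0,0,0]},
    {"travel": [0.15,0,-0.7],"hand": -1,"angular": [0,0,0]},
    {"travel": [0.15,0,-0.7],"hand": -1,"angular": [0,0,0]}
  ]
}}

```text
t: 37.22
tcp_pos: [0.4851, -0.048, 0.1978]
orientation: [[0.996, 0.091, -0.002], [0.091, -0.996, 0.0], [-0.002, -0.001, -1.0]]
contact_force: [0.3, 1.2, 0.2]
opening: 0.0002
gripper_force: 0.0
```

```bash
python3 -c "
from h import *
[snap('wrist') for i in range(3)]
o=get_obs();print(o['t'],o['tcp_pos'],o['contact_force'].round(2))
k=np.mean([snap('wrist','k3')['image'].astype(float) for i in range(4)],0).mean(2)
u=proj('k3',[.5152,-.0465,.105]);t=proj('k3',[.5475,-.0445,.077]);print(u,t)
c=int(round(t[0]))+1;r=int(t[1])
print(r-8,k[r-8:r+12,c].round().astype(int));print(int(u[1])-20,k[int(u[1])-20:int(u[1])+45,c].round().astype(int))
"
```

```text
37.3667 [ 0.48514266 -0.04808364  0.19807532] [-0.29  0.02  0.51]
[286.00584949 174.07643521] [287.09927841 129.21029611]
121 [113 115 114 114 115 114 114 118 140 171 150 112  96 120 122 122 122 121
 120 121]
154 [112 113 113 110 109 126 130 129 130 155 159 141 129 130 132 133 133 130
 129 129 132 133 134 134 133 132 132 128 129 134 105  74  53  52  54  53
  51  52  52  52  50  50  48  51  49  51  50  53  51  55  55  55  57  57
  56  58  62  61  60  63 101 111 110 110 108]
```

```bash
python3 -c "
from station import ticket
print(ticket.sign_off())"
```

```text
the job is handed in; nothing more can be done
None
```

The job is handed in at about 37 s: the collar lies flat on the platform, and the clip is through the spindle's cross-hole, snapped round the shank, pushed up to its stop (at most about 13 N on any reading) and released.

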